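# Load the egg incubator and test its turner

### The arm

A 6-joint arm with a two-finger parallel gripper is mounted at the origin on a cart in front of the work surface, level with it; the furniture and walls round the work are solid. World frame = base frame: x ahead of the robot, y to its left, z up, the work surface at z = 0. Lengths are in m, angles in degrees, forces in N, time in s.
With the tool pointing down it reaches from about 0.25 to 0.725 m from the base axis. Payload 9.7 kg.
Tool frame: the origin (TCP) lies on the mounting face of the last link; the fingertips stand 173 mm ahead of it and the grasp point (between the pads) lies 155 mm ahead of it; z points along the fingers, y is the line along which they close (so a half turn about z gives the same grasp; the last joint's range is limited). The gripper opens to 85 mm and grips with 20 to 120 N. Pads are 22 mm wide; open, the fingers measure 114 mm over their backs; the gripper's body (76 mm by 85 mm) begins 54 mm behind the grasp point. The pads swing forward as they close: fully open they stand 13 mm farther back than shut.
Start: joints at [-68.698, 4.979, 10.078, 95.1, 0, 90], TCP at [0.2, -0.512, 0.405] pointing down, gripper open.
Joint ranges: [-179.16, 179.16], [-48.56, 103.87], [-65.8, 70.77], [-126.05, 130.52], [-82.76, 87.17], [-180, 180]. Speed limits (degrees/s): [127.2, 127.2, 147.25, 180, 180, 180].

### API

Orientations are given as [roll, pitch, yaw] about the fixed x, y, z axes, in that order (R = Rz(yaw) Ry(pitch) Rx(roll)).
In Python, from cell import state, capture, close_job gives the robot as it stands.
- The arm moves only by the tool send_rows, never from a script. Its argument "rows" is a list of rows, each an object with "linear": the shift along the world's x, y, z in cm, a list of three; "twist": the turn, a rotation vector about the world's x, y, z in degrees, a list of three; "gripper": the gripper's target within -1 to 1 (fully open at 1, half-way at 0, shut at -1). A call has 1 to 12 rows; each row shifts and turns the commanded pose from where the row before left it; what a row does not reach is not made up. A row lasts 1/10 s, in which the tool goes at most 50 mm and 8.59 degrees, less where a joint would pass 70% of its speed; a pose out of reach is approached as far as the arm can. A call with a gripper value outside its range is refused whole. The fingers move at their own pace and stop on an object; "squeeze" is the grip in N (left out, the last holds). Time passes only in rows, so rows that do not move let the fingers close. It gives the time, the measured TCP pose, the force, the opening and the grip force at its end, in the units of the state.
- state(): the state, without advancing time (a new reading comes with each control period).
- capture(name): name is "side" or "top" or "wrist"; returns a dict with "pixels" (384x512x3 uint8, red, green, blue), "camera_matrix" (3x3 intrinsics, pixels), "k1" (the pictures are not rectified: a ray, as slopes to the right and down, at radius r is drawn at 1 + k1 r^2 times it, then the intrinsics apply), "rvec" (rotation vector, rad) and "tvec" (3), from world to camera coordinates, as OpenCV has them. Camera axes: x right, y down, z forward; pixel columns grow to the right and rows downward; lengths in m; the calibration is good to about 2 mm. A picture is of the moment at which its call begins. There is no depth.
- close_job(): hands the job in; it is judged then, once.
The state is a dict: "clock": time; "q": joint angles; "qvel": joint speeds; "tau": joint torques, N m; "eef_pos": TCP position; "eef_rot": TCP orientation; "contact_force": force on the tool from outside, world axes, zero at the start; "moment": the same for the moment, N m; "grip_width": opening from 0.0 (shut) to 1.0 (fully open); "gripper_force": force on a finger pad.
Only numpy, scipy, OpenCV 4.12 (cv2) and the standard library are available. Lean on these libraries where they do the work, as an engineer would, in place of code of your own. Each camera call takes 0.05 s, during which the arm holds its last target. There are 200 camera calls.

### The job

Slide the incubator's window fully open and gently set every egg from the wooden tray into the pockets of the yellow turning tray, one to a pocket, lying down with its long axis along the row. Slide the window fully shut, then with the lever rock the loaded tray all the way to its back stop (lever leaning to the incubator's rear), all the way to its front stop, and back to level. Finish with the window shut and all eggs in their pockets, and leave the other kitchen things where they are; eggs must not be dropped or squeezed hard.

Things in the scene. Friction and masses are not known exactly. Their poses are not given: they have to be found in the camera images.
- incubator: white tabletop egg incubator, 270 x 270 x 84 mm without lever and handle, fixed to the worktop. Origin on the worktop, under the middle of the row of pockets; +x from its front (display side) to its back, +y to its left, z up. The open-topped egg chamber inside spans x = -62 to +62 mm and y = -129 to +129 mm, its walls end 76 mm above the worktop (the rails beside the window 82 mm); behind it, to x = +202 mm, is the solid control housing, 75 mm high.
- window (a joint): clear sliding window in a white frame that covers the egg chamber; it slides level along the incubator's +x (away from the front). 0 m = shut, 0.13 m = fully open; it stays where it is left and needs about 2 N to move. The window's top is 83 to 84 mm above the worktop.
- window_grip (a point): centre of the window's blue upright handle fin near its front edge: 10 mm thick along the incubator's x, 76 mm long along y, 30 mm high, top 113 mm and centre 99 mm above the worktop; moves with the window.
- turner (a joint): the yellow egg-turning tray inside the chamber together with its lever outside the right wall; both turn about a level axis along the incubator's y, 48 mm above the worktop, through the middle of the pocket row. 0 rad = level (lever upright), + = lever leaning to the back of the incubator; stops at -0.6 and +0.6 rad. Friction holds it where it is left; about 2 N at the knob moves it.
- lever_knob (a point): centre of the red knob on the top of the lever: a cylinder 28 mm long along the incubator's y and 20 mm in diameter; it swings on a 90 mm radius about the turner's axis, 138 mm above the worktop when level. It is 160 mm to the right (-y) of the incubator's origin, its inner end 11 mm outside the right wall, which is lower.
- pocket0 (a point): seat of egg pocket 0 (pocket 0 at the incubator's left, +y, pocket 3 at its right; 62 mm apart along y): the point where the centre of an egg lies when it is seated lying in the pocket with its long axis along the incubator's y. 48 mm above the worktop and 13 mm above the top of the tray plate (70 mm wide in x) when level. The pocket is a rectangular dimple, 34 mm in x by 44 mm in y and 11 mm deep.
- pocket1 (a point): seat of egg pocket 1 (pocket 0 at the incubator's left, +y, pocket 3 at its right; 62 mm apart along y): the point where the centre of an egg lies when it is seated lying in the pocket with its long axis along the incubator's y. 48 mm above the worktop and 13 mm above the top of the tray plate (70 mm wide in x) when level. The pocket is a rectangular dimple, 34 mm in x by 44 mm in y and 11 mm deep.
- pocket2 (a point): seat of egg pocket 2 (pocket 0 at the incubator's left, +y, pocket 3 at its right; 62 mm apart along y): the point where the centre of an egg lies when it is seated lying in the pocket with its long axis along the incubator's y. 48 mm above the worktop and 13 mm above the top of the tray plate (70 mm wide in x) when level. The pocket is a rectangular dimple, 34 mm in x by 44 mm in y and 11 mm deep.
- pocket3 (a point): seat of egg pocket 3 (pocket 0 at the incubator's left, +y, pocket 3 at its right; 62 mm apart along y): the point where the centre of an egg lies when it is seated lying in the pocket with its long axis along the incubator's y. 48 mm above the worktop and 13 mm above the top of the tray plate (70 mm wide in x) when level. The pocket is a rectangular dimple, 34 mm in x by 44 mm in y and 11 mm deep.
- egg_tray: shallow fixed pale wooden tray, 240 x 240 mm, in which the eggs lie at first: a flat floor 184 x 184 mm, 4 mm above the worktop, divided into four cells by a cross of walls 4 mm thick and 6 mm high; round it banks 23 mm wide that rise outward at 20 degrees, and a rim 18 mm high above the worktop. Origin at the centre of its underside.
- egg0_center (a point): centre of egg 0 (light brown hen's egg, 56 mm long, 43 mm thick, about 60 g, fragile; its own x axis is its long axis). Absent in some starts.
- egg1_center (a point): centre of egg 1 (cream hen's egg, 56 mm long, 43 mm thick, about 60 g, fragile; its own x axis is its long axis). Absent in some starts.
- egg2_center (a point): centre of egg 2 (dark brown hen's egg, 56 mm long, 43 mm thick, about 60 g, fragile; its own x axis is its long axis). Absent in some starts.
- egg3_center (a point): centre of egg 3 (pale buff hen's egg, 56 mm long, 43 mm thick, about 60 g, fragile; its own x axis is its long axis). Absent in some starts.
- mug: loose striped mug, 97 mm high, at the right; not part of the job. Origin at the centre of its underside.
- salt_shaker: loose salt shaker, 90 mm high, behind the egg tray; not part of the job. Origin at the centre of its underside.
Mind the look-alikes: they are no part of the job. Leave any green look-alike of the part that bears egg1_center alone.

How it is judged:
By the outcome, as a careful person would: the job done as asked, in the order asked, and still so for the second after the job is handed in, with the robot touching nothing.
Of egg0, egg1, egg2, egg3 only 3 to 4 are there at a start; the rules pass over those that are not, and their reading is None.
At some moment in a run one of egg0, egg1, egg2, egg3 may be knocked a few centimetres aside while the robot is not near it.
It also fails if it takes over 208 s, if anything falls off the work surface, if the arm or the gripper's body presses on something with over 40 N, if the wrist force passes 120 N, or if a joint passes its speed limit or range.

## Working session

There is one attempt and no reset: what is moved stays moved. The work goes in short steps, Python scripts to look and compute and a tool call to move; the robot and the scene stay as the last step left them, time stands still between calls to the robot, and variables do not carry over. Pictures are saved under pics/ and viewed, at most 14 in all, crops included, and the job is handed in when it is done.

Besides the shell and the picture viewer there is one more tool, called after ">>>" as a command line: name --argument value ..., lists and objects as JSON in quotes. send_rows: Moves the arm, as the interface text tells. Its arguments: {"type":"object","properties":{"rows":{"type":"array"},"squeeze":{"type":"number"}},"required":["rows"]}

```bash
ls; mkdir -p pics; cat > h.py <<'E'
import numpy as np, cv2
from cell import state, capture, close_job
def cam(c):
    R,_=cv2.Rodrigues(np.array(c['rvec'],float)); return R,np.array(c['tvec'],float).ravel(),np.array(c['camera_matrix'],float)
def ray(c,u,v):
    R,t,K=cam(c); d=np.array([(u-K[0,2])/K[0,0],(v-K[1,2])/K[1,1]]); s=d.copy()
    for _ in range(20): s=d/(1+c['k1']*(s@s))
    return -R.T@t, R.T@np.array([s[0],s[1],1.])
def onz(c,u,v,z):
    o,d=ray(c,u,v); return o+d*(z-o[2])/d[2]
def proj(c,p):
    R,t,K=cam(c); q=R@np.array(p,float)+t; s=q[:2]/q[2]; s=s*(1+c['k1']*(s@s)); return K[0,0]*s[0]+K[0,2],K[1,1]*s[1]+K[1,2]
def save(c,n,f=1.5,crop=None):
    im=cv2.cvtColor(c['pixels'],cv2.COLOR_RGB2BGR)
    if crop: x0,y0,x1,y1=crop; im=im[y0:y1,x0:x1]
    cv2.imwrite('pics/'+n+'.png',cv2.resize(im,None,fx=f,fy=f,interpolation=cv2.INTER_CUBIC))
E
python3 - <<'E'
from h import *
print(state())
for n in('top','side'):
    c=capture(n); save(c,n+'0'); o,_=ray(c,0,0); print(n,o,c['k1'],c['camera_matrix'])
    import pickle; pickle.dump(c,open(n+'0.pkl','wb'))
E
```

```text
pics
{'clock': 0.0, 'q': array([-6.86965455e+01,  5.01183666e+00,  1.00342648e+01,  9.51004437e+01,
        3.13421495e-04,  9.00004252e+01]), 'qvel': array([-0.03895827, -0.09079132,  0.0128074 ,  0.02716166,  0.00334747,
       -0.0136138 ]), 'tau': array([-8.73264271e-04, -5.20391071e+01,  4.64803970e+01,  1.61164283e-02,
       -1.05378886e-04,  2.28582870e-06]), 'eef_pos': array([ 0.19981957, -0.51241773,  0.40397416]), 'eef_rot': array([-1.79921984e+02, -3.12842283e-04,  2.13030289e+01]), 'contact_force': array([-0.09970859,  0.3453289 , -0.47082218]), 'moment': array([-0.0453295 ,  0.0290088 , -0.07497106]), 'gripper_force': 0.0, 'grip_width': 0.9987428348946382}
top [ 0.41082556 -0.06461425  1.35899418] -0.010094723749120954 [[481.06913979   0.         261.02301424]
 [  0.         481.06913979 189.84689123]
 [  0.           0.           1.        ]]
side [0.41875556 0.89296546 0.79439507] -0.08581209877621593 [[420.40801984   0.         254.19285315]
 [  0.         420.40801984 193.97251882]
 [  0.           0.           1.        ]]
```

View pics/top0.png

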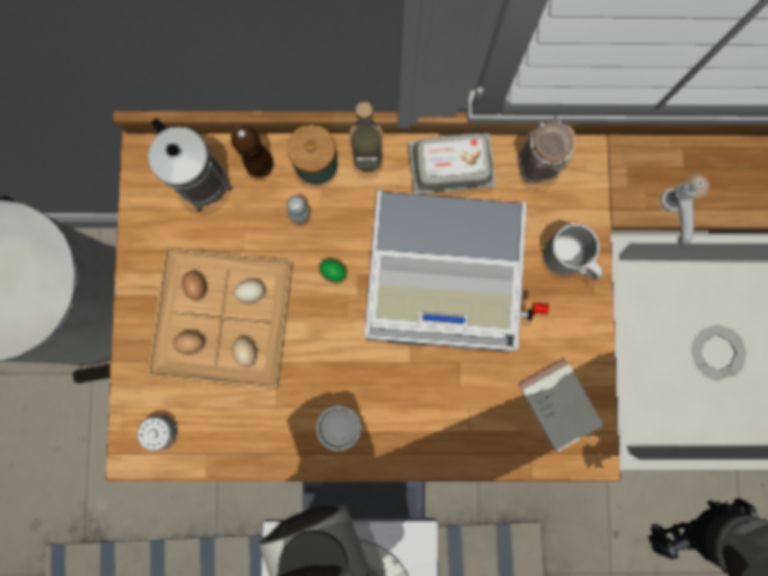

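View pics/side0.png

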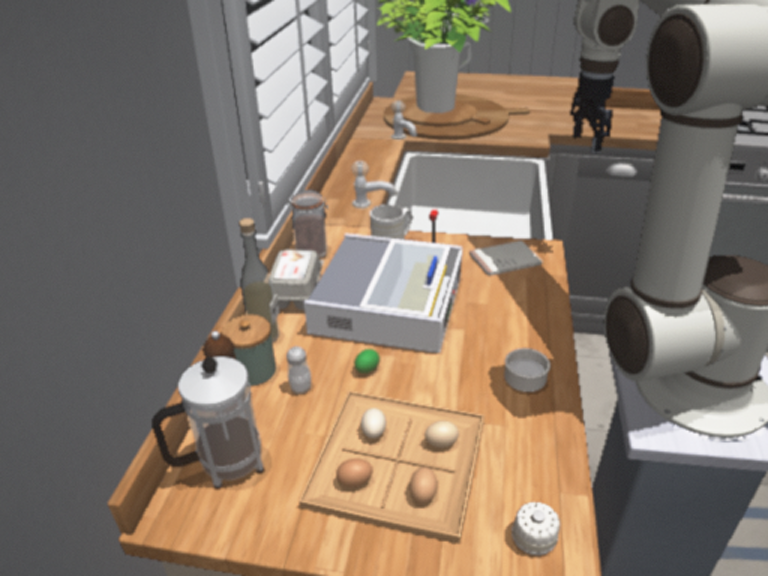

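Top view (1.5x scale): four eggs at (194,285) dark, (249,291) cream, (189,342) light brown, (244,351) buff; green look-alike at (332,269); handle fin at (443,319), knob at (540,308), incubator corners about (377,193), (525,203), (519,348), (367,339). The side view agrees.

```bash
cat >> h.py <<'E'
def blob(c,kind,box=None,lo=None,hi=None):
    hsv=cv2.cvtColor(c['pixels'],cv2.COLOR_RGB2HSV)
    if kind=='blue': m=cv2.inRange(hsv,(105,120,50),(130,255,255))
    if kind=='red': m=cv2.inRange(hsv,(0,190,110),(6,255,255))|cv2.inRange(hsv,(174,190,110),(180,255,255))
    if kind=='hsv': m=cv2.inRange(hsv,lo,hi)
    if box is not None:
        k=np.zeros_like(m); x0,y0,x1,y1=box; k[y0:y1,x0:x1]=1; m=m*k
    n,l,s,ce=cv2.connectedComponentsWithStats(m)
    if n<2: return None
    i=1+np.argmax(s[1:,4]); return (l==i).astype(np.uint8)
def onplane(c,m,z):
    v,u=np.nonzero(m); P=np.array([onz(c,a,b,z)[:2] for a,b in zip(u,v)]); w,V=np.linalg.eigh(np.cov(P.T)); a=V[:,1]
    return P.mean(0),np.degrees(np.arctan2(a[1],a[0]))%180,4*np.sqrt(w[::-1]),len(u)
E
python3 - <<'E'
from h import *; import pickle
c=pickle.load(open('top0.pkl','rb'))
print('fin',onplane(c,blob(c,'blue',(240,190,340,240)),.113))
print('knob',onplane(c,blob(c,'red',(345,190,380,220)),.143))
s=pickle.load(open('side0.pkl','rb'))
for nm,k,bx,bs in(('fin','blue',(240,190,340,240),(270,160,310,200)),('knob','red',(345,190,380,220),(280,135,300,150))):
    pts=[]
    for cc,b in((c,bx),(s,bs)):
        m=blob(cc,k,b); v,u=np.nonzero(m); pts.append(ray(cc,u.mean(),v.mean()))
    A=sum(np.eye(3)-np.outer(d,d)/(d@d) for o,d in pts); bb=sum((np.eye(3)-np.outer(d,d)/(d@d))@o for o,d in pts)
    print(nm,'tri',np.linalg.solve(A,bb))
for p,z in(((377,193),.075),((525,203),.075),((519,348),.076),((367,339),.076)): print(onz(c,p[0]/1.5,p[1]/1.5,z))
for n,p in dict(e2=(194,285),e1=(249,291),e0=(189,342),e3=(244,351),green=(332,269)).items():
    u,v=int(p[0]/1.5),int(p[1]/1.5)
    im=c['pixels'].copy(); x0,y0=u-18,v-18
    g=np.full(im.shape[:2],cv2.GC_BGD,np.uint8); cv2.circle(g,(u,v),16,cv2.GC_PR_BGD,-1); cv2.circle(g,(u,v),9,cv2.GC_PR_FGD,-1); cv2.circle(g,(u,v),4,cv2.GC_FGD,-1)
    cv2.grabCut(im,g,None,np.zeros((1,65)),np.zeros((1,65)),5,cv2.GC_INIT_WITH_MASK)
    m=((g==1)|(g==3)).astype(np.uint8); print(n,onplane(c,m,.0255))
E
```

```text
fin (array([ 0.51059515, -0.16691818]), np.float64(85.07378354008307), array([0.07851803, 0.00840924]), 72)
knob (array([ 0.5254503, -0.3279156]), np.float64(87.7600965315804), array([0.03030058, 0.01849194]), 66)
fin tri [ 0.51200761 -0.16759402  0.1044791 ]
knob tri [ 0.52587985 -0.32764827  0.14417074]
[ 0.74212723 -0.05064317  0.075     ]
[ 0.72399289 -0.32058002  0.075     ]
[ 0.46030394 -0.30338052  0.076     ]
[ 0.47633391 -0.03341647  0.076     ]
e2 (array([0.58019621, 0.2905869 ]), np.float64(21.516197028455736), array([0.05814668, 0.04632255]), 269)
e1 (array([0.56900425, 0.18818294]), np.float64(98.92793776523631), array([0.05103599, 0.03490653]), 178)
e0 (array([0.47389821, 0.29626732]), np.float64(98.19970181657696), array([0.06142027, 0.04760476]), 301)
e3 (array([0.45985698, 0.19082528]), np.float64(10.659561678191523), array([0.05249138, 0.04125149]), 221)
green (array([0.60870815, 0.03287735]), np.float64(60.30546107202415), array([0.05548085, 0.04554352]), 249)
```

>>> send_rows --rows '[{"linear":[3,3.4,0],"twist":[0,0,6.5],"gripper":0},{"linear":[3,3.4,0],"twist":[0,0,6.5],"gripper":0},{"linear":[3,3.4,0],"twist":[0,0,6.5],"gripper":0},{"linear":[3,3.4,0],"twist":[0,0,6.5],"gripper":0},{"linear":[3,3.4,0],"twist":[0,0,6.5],"gripper":0},{"linear":[3,3.4,0],"twist":[0,0,6.5],"gripper":0},{"linear":[3,3.4,0],"twist":[0,0,6.5],"gripper":0},{"linear":[3,3.4,0],"twist":[0,0,6.5],"gripper":0},{"linear":[3,3.4,0],"twist":[0,0,6.5],"gripper":0},{"linear":[3,3.4,0],"twist":[0,0,6.5],"gripper":0},{"linear":[0,0,0],"twist":[0,0,0],"gripper":0}]' --squeeze 20

```text
clock: 1.2
eef_pos: [0.5023, -0.169, 0.4036]
eef_rot: [-180.0, -0.1, 86.8]
contact_force: [-0.4, 0.2, -0.2]
grip_width: 0.497
gripper_force: 0.0
```

```bash
python3 - <<'E'
from h import *
s=state(); print(s['eef_pos'],s['eef_rot'],s['q'],s['grip_width'])
c=capture('wrist'); save(c,'w1'); o,_=ray(c,0,0); print(o, ray(c,256,192)[1])
E
```

```text
[ 0.50230722 -0.1689531   0.40362749] [-1.79954705e+02 -7.15471810e-02  8.67920032e+01] [-1.86025716e+01  2.22854878e+00  7.06863392e+00  9.49027482e+01
  5.69558600e-02  7.46053658e+01] 0.49694086276432337
[ 0.50606535 -0.08674077  0.37329685] [-0.00163638 -0.32037946 -0.94743337]
```

View pics/w1.png

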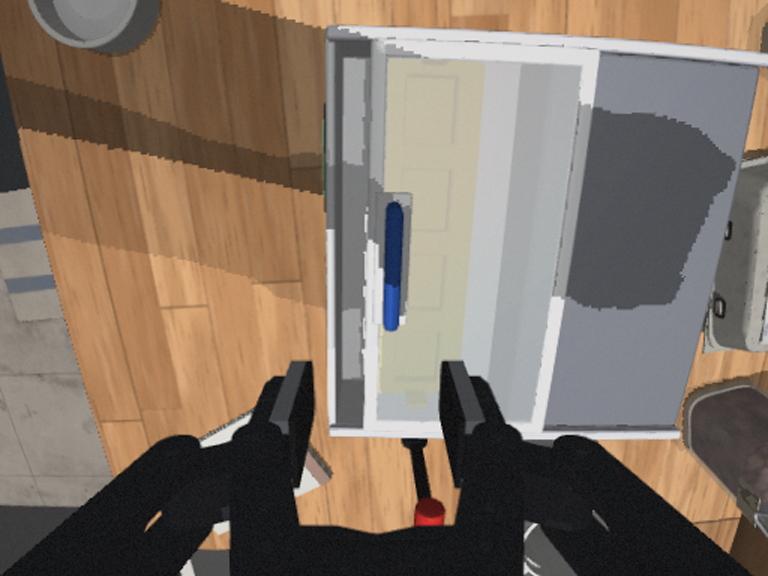

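Wrist view: window is already ajar ~25 mm (its front frame at column 375 vs front wall 330); blue fin from (395,205) to (391,330), tray pockets visible beneath at (430,110), (428,200), (428,280), (418,370); knob at (430,513).

```bash
python3 - <<'E'
from h import *
c=capture('wrist'); f=1/1.5
m=blob(c,'blue',(240,120,290,230)); print('fin',onplane(c,m,.113))
a=onz(c,330*f,28*f,.082);b=onz(c,332*f,436*f,.082);print(a,b,np.degrees(np.arctan2(-(a-b)[0],(a-b)[1])))
d=onz(c,680*f,437*f,.075); e=onz(c,757*f,66*f,.075);print('back',d,e,np.degrees(np.arctan2(-(e-d)[0],(e-d)[1])))
for p in((405,75),(460,75),(460,144),(405,144),(390,360),(440,360),(440,390),(395,390)): print(p,onz(c,p[0]*f,p[1]*f,.035))
m=blob(c,'red',(270,325,310,355)); print('knob',onplane(c,m,.146))
E
```

```text
fin (array([ 0.51098718, -0.16180783]), np.float64(85.57524782861742), array([0.0854491 , 0.01048805]), 887)
[ 0.48220936 -0.03125047  0.082     ] [ 0.45970273 -0.299752    0.082     ] -4.791508556465386
back [ 0.72940638 -0.32637295  0.075     ] [ 0.74220964 -0.05853982  0.075     ] -2.736833736264987
(405, 75) [ 0.52605945 -0.05409966  0.035     ]
(460, 75) [ 0.56280124 -0.05598309  0.035     ]
(460, 144) [ 0.56220698 -0.10094731  0.035     ]
(405, 144) [ 0.52411411 -0.0988995   0.035     ]
(390, 360) [ 0.50543033 -0.26405411  0.035     ]
(440, 360) [ 0.54543054 -0.26648918  0.035     ]
(440, 390) [ 0.54508474 -0.29406728  0.035     ]
(395, 390) [ 0.50817385 -0.29177923  0.035     ]
knob (array([ 0.52522668, -0.31855576]), np.float64(168.3780156392293), array([0.02191793, 0.01229979]), 146)
```

>>> send_rows --rows '[{"linear":[0.9,0.4,-3],"twist":[0,0,-0.6],"gripper":0.1},{"linear":[0,0,-4],"twist":[0,0,0],"gripper":0.1},{"linear":[0,0,-4],"twist":[0,0,0],"gripper":0.1},{"linear":[0,0,-3],"twist":[0,0,0],"gripper":0.1},{"linear":[0,0,0],"twist":[0,0,0],"gripper":0.1},{"linear":[0,0,0],"twist":[0,0,0],"gripper":-1},{"linear":[0,0,0],"twist":[0,0,0],"gripper":-1},{"linear":[0,0,0],"twist":[0,0,0],"gripper":-1},{"linear":[0,0,0],"twist":[0,0,0],"gripper":-1},{"linear":[0,0,0],"twist":[0,0,0],"gripper":-1}]' --squeeze 20

```text
clock: 2.3
eef_pos: [0.5093, -0.1689, 0.2671]
eef_rot: [179.8, 0.1, 85.7]
contact_force: [0.0, -1.4, 7.6]
grip_width: 0.114
gripper_force: 25.9
```

>>> send_rows --rows '[{"linear":[0,0,0.3],"twist":[0,0,0],"gripper":-1},{"linear":[1,-0.07,0],"twist":[0,0,0],"gripper":-1},{"linear":[1,-0.07,0],"twist":[0,0,0],"gripper":-1},{"linear":[1,-0.07,0],"twist":[0,0,0],"gripper":-1},{"linear":[1,-0.07,0],"twist":[0,0,0],"gripper":-1},{"linear":[1,-0.07,0],"twist":[0,0,0],"gripper":-1},{"linear":[1,-0.07,0],"twist":[0,0,0],"gripper":-1},{"linear":[1,-0.07,0],"twist":[0,0,0],"gripper":-1},{"linear":[1,-0.07,0],"twist":[0,0,0],"gripper":-1},{"linear":[1,-0.07,0],"twist":[0,0,0],"gripper":-1},{"linear":[0,0,0],"twist":[0,0,0],"gripper":-1}]'

```text
clock: 3.4
eef_pos: [0.5995, -0.1759, 0.2673]
eef_rot: [-180.0, 0.2, 85.6]
contact_force: [0.3, -9.3, -7.2]
grip_width: 0.112
gripper_force: 23.9
```

>>> send_rows --rows '[{"linear":[0.5,-0.04,0],"twist":[0,0,0],"gripper":-1},{"linear":[0.5,-0.04,0],"twist":[0,0,0],"gripper":-1},{"linear":[0.4,-0.02,0],"twist":[0,0,0],"gripper":-1},{"linear":[0,0,0],"twist":[0,0,0],"gripper":-1}]'

```text
clock: 3.8
eef_pos: [0.613, -0.177, 0.2673]
eef_rot: [-180.0, 0.2, 85.6]
contact_force: [1.0, -8.9, -7.9]
grip_width: 0.112
gripper_force: 23.8
```

>>> send_rows --rows '[{"linear":[0.4,0,0],"twist":[0,0,0],"gripper":-1},{"linear":[0,0,0],"twist":[0,0,0],"gripper":-1}]'

```text
clock: 4.0
eef_pos: [0.6167, -0.1772, 0.2673]
eef_rot: [-179.9, 0.2, 85.6]
contact_force: [-0.7, -11.4, -5.7]
grip_width: 0.111
gripper_force: 23.9
```

>>> send_rows --rows '[{"linear":[0.4,0,0],"twist":[0,0,0],"gripper":-1},{"linear":[0,0,0],"twist":[0,0,0],"gripper":-1}]'

```text
clock: 4.2
eef_pos: [0.6182, -0.1772, 0.2672]
eef_rot: [-179.5, 0.2, 85.6]
contact_force: [-22.8, -9.9, 2.9]
grip_width: 0.112
gripper_force: 25.7
```

>>> send_rows --rows '[{"linear":[0.3,0,0],"twist":[0,0,0],"gripper":-1},{"linear":[0,0,0],"twist":[0,0,0],"gripper":-1}]'

```text
clock: 4.4
eef_pos: [0.6193, -0.1772, 0.2672]
eef_rot: [-179.2, 0.2, 85.5]
contact_force: [-37.2, -9.2, 9.9]
grip_width: 0.111
gripper_force: 28.8
```

>>> send_rows --rows '[{"linear":[-0.6,0,0],"twist":[0,0,0],"gripper":-1},{"linear":[0,0,0],"twist":[0,0,0],"gripper":0.2},{"linear":[0,0,0],"twist":[0,0,0],"gripper":0.2},{"linear":[0,0,0],"twist":[0,0,0],"gripper":0.2},{"linear":[0,0,3],"twist":[0,0,0],"gripper":0.2},{"linear":[0,0,4],"twist":[0,0,0],"gripper":0.2},{"linear":[-3,1,4],"twist":[0,0,0],"gripper":0.2},{"linear":[-4,2,2.5],"twist":[0,0,0],"gripper":0.2},{"linear":[0,0,0],"twist":[0,0,0],"gripper":0.2}]'

```text
clock: 5.3
eef_pos: [0.5467, -0.1448, 0.4076]
eef_rot: [179.6, 0.1, 85.8]
contact_force: [1.9, -0.1, 0.7]
grip_width: 0.6
gripper_force: 0.0
```

```bash
python3 - <<'E'
from h import *; import pickle
c=capture('wrist'); save(c,'w2'); pickle.dump(c,open('w2.pkl','wb'));print(state()['eef_pos'],state()['contact_force'])
E
```

```text
[ 0.54830169 -0.14547105  0.4049333 ] [ 0.62751556 -0.0458948  -0.42509836]
```

View pics/w2.png

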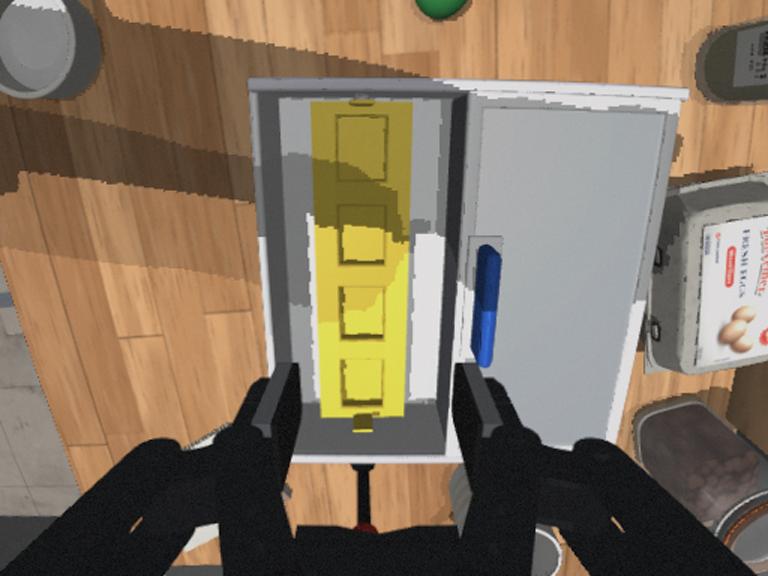

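>>> send_rows --rows '[{"linear":[0,4,0.5],"twist":[0,0,0],"gripper":0.6},{"linear":[0,4.5,0],"twist":[0,0,0],"gripper":0.6},{"linear":[0,4.5,0],"twist":[0,0,0],"gripper":0.6},{"linear":[0,4.5,0],"twist":[0,0,0],"gripper":0.6},{"linear":[-0.5,4.5,0],"twist":[0,0,0],"gripper":0.6},{"linear":[-0.5,4.5,0],"twist":[0,0,0],"gripper":0.6},{"linear":[-0.5,4.5,0],"twist":[0,0,0],"gripper":0.6},{"linear":[-0.5,4,0],"twist":[0,0,0],"gripper":0.6},{"linear":[0,2,0],"twist":[0,0,0],"gripper":0.6},{"linear":[0,0,0],"twist":[0,0,0],"gripper":0.6}]'

```text
clock: 6.35
eef_pos: [0.5297, 0.2265, 0.4045]
eef_rot: [-179.9, 0.0, 85.9]
contact_force: [0.2, -0.8, -0.5]
grip_width: 0.803
gripper_force: 0.0
```

```bash
python3 - <<'E'
from h import *; import pickle
c=capture('wrist'); save(c,'w3'); pickle.dump(c,open('w3.pkl','wb'));print(state()['eef_pos'],state()['eef_rot'])
E
```

```text
[0.52979483 0.22504025 0.40473465] [-1.79897273e+02  5.51879568e-02  8.58466073e+01]
```

View pics/w3.png

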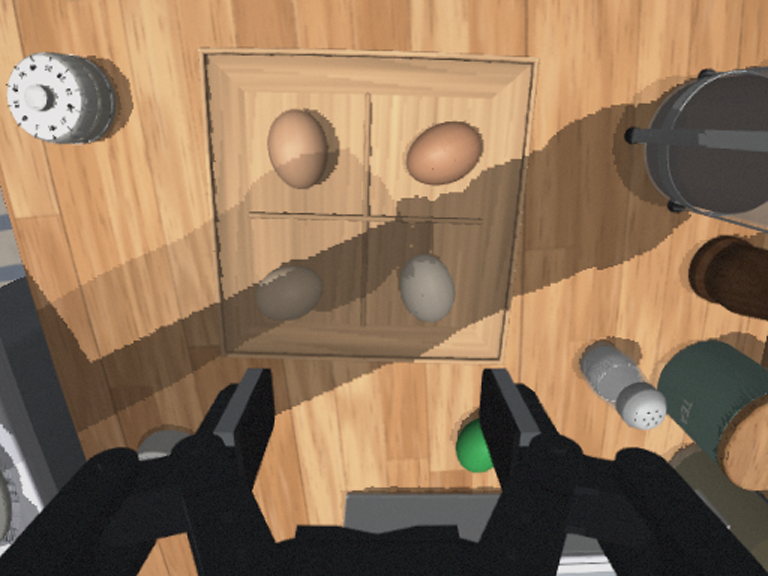

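w2: window fully open; tray level with pockets at about (361,148), (361,234), (361,311), (362,382). w3: eggs light-brown (297,148), dark (445,153), cream (427,288), buff (290,291); long-axis ends readable.

```bash
python3 - <<'E'
from h import *; import pickle
c=pickle.load(open('w2.pkl','rb')); f=1/1.5
P=[]
for k,q in enumerate([[(336,115),(387,117),(388,182),(335,180)],[(338,205),(385,205),(385,265),(337,262)],[(340,286),(384,286),(384,338),(340,338)],[(342,358),(383,358),(383,406),(341,403)]]):
    P.append(np.mean([onz(c,u*f,v*f,.035)[:2] for u,v in q],0)); print(k,P[-1])
a=P[0]-P[3]; print('yaw',np.degrees(np.arctan2(-a[0],a[1])),np.linalg.norm(a)/3)
m=blob(c,'blue',(305,150,345,250)); print('fin',onplane(c,m,.113))
c=pickle.load(open('w3.pkl','rb'))
for n,q in dict(e0=[(291,110),(306,188),(268,153),(326,143)],e2=[(409,170),(481,133),(432,123),(458,183)],e1=[(419,254),(434,321),(401,292),(453,283)],e3=[(259,303),(320,272),(276,264),(303,318)]).items():
    X=[onz(c,u*f,v*f,.0255)[:2] for u,v in q]; d=X[0]-X[1]; print(n,np.mean(X,0),np.degrees(np.arctan2(d[1],d[0]))%180,np.linalg.norm(d),np.linalg.norm(X[2]-X[3]))
E
```

```text
0 [ 0.54357925 -0.07560033]
1 [ 0.53836493 -0.13675197]
2 [ 0.53382896 -0.1982896 ]
3 [ 0.52894466 -0.25947617]
yaw -4.550549072562575 0.06148576741897884
fin (array([ 0.61239669, -0.16833723]), np.float64(86.88758711131774), array([0.08576851, 0.01511407]), 1119)
e0 [0.47717051 0.29934111] 94.66861951960418 0.055072597967850134 0.04252566843151396
e2 [0.58216666 0.28934601] 23.2575097575766 0.05704517089792819 0.0465231115313223
e1 [0.56524208 0.18785376] 99.8191691646226 0.056923085856134155 0.041094192323494316
e3 [0.45784983 0.19395273] 23.348895218898235 0.05577772260684157 0.04856984526110597
```

>>> send_rows --rows '[{"linear":[1.2,-1.2,-3.6],"twist":[0,0,4.5],"gripper":0.6},{"linear":[1.2,-1.2,-4],"twist":[0,0,4.5],"gripper":0.6},{"linear":[1.1,-1.3,-4],"twist":[0,0,5],"gripper":0.6},{"linear":[0,0,-4],"twist":[0,0,0],"gripper":0.6},{"linear":[0,0,-2],"twist":[0,0,0],"gripper":0.6},{"linear":[0,0,-2],"twist":[0,0,0],"gripper":0.6},{"linear":[0,0,-1],"twist":[0,0,0],"gripper":0.6},{"linear":[0,0,-1],"twist":[0,0,0],"gripper":0.6},{"linear":[0,0,0],"twist":[0,0,0],"gripper":0.6}]'

```text
clock: 7.3
eef_pos: [0.5643, 0.1861, 0.1893]
eef_rot: [-179.9, 0.0, 99.7]
contact_force: [-0.0, -0.1, -0.3]
grip_width: 0.801
gripper_force: 0.0
```

```bash
python3 - <<'E'
from h import *
c=capture('wrist'); save(c,'w4'); s=state();print(s['eef_pos'],s['eef_rot'],s['contact_force'])
E
```

```text
[0.56449311 0.18629848 0.19031598] [-1.79985998e+02  4.94144800e-03  9.96812314e+01] [ 0.35368936  0.0228156  -0.16579509]
```

View pics/w4.png

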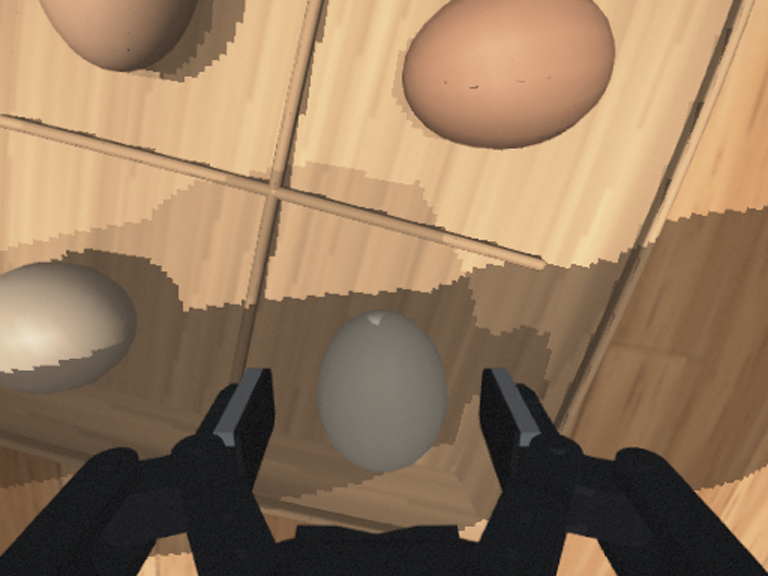

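Egg sits centred between the pads (382,390), aligned. Close and lift.

>>> send_rows --rows '[{"linear":[0,0.1,0],"twist":[0,0,0],"gripper":-0.1},{"linear":[0,0,0],"twist":[0,0,0],"gripper":-0.1},{"linear":[0,0,0],"twist":[0,0,0],"gripper":-0.1},{"linear":[0,0,0],"twist":[0,0,0],"gripper":-0.1},{"linear":[0,0,0],"twist":[0,0,0],"gripper":-0.1},{"linear":[0,0,1],"twist":[0,0,0],"gripper":-0.1},{"linear":[0,0,2],"twist":[0,0,0],"gripper":-0.1}]' --squeeze 20

```text
clock: 8.05
eef_pos: [0.5638, 0.1874, 0.2196]
eef_rot: [-179.8, 0.0, 99.7]
contact_force: [1.0, 1.0, -0.2]
grip_width: 0.472
gripper_force: 20.5
```

>>> send_rows --rows '[{"linear":[0,0,3],"twist":[0,0,0],"gripper":-0.1},{"linear":[0,0,4],"twist":[0,0,0],"gripper":-0.1},{"linear":[-0.3,-2,3],"twist":[0,0,-2],"gripper":-0.1},{"linear":[-0.4,-3.5,1],"twist":[0,0,-2],"gripper":-0.1},{"linear":[-0.4,-4.5,0],"twist":[0,0,-2],"gripper":-0.1},{"linear":[-0.4,-5,0],"twist":[0,0,-2],"gripper":-0.1},{"linear":[-0.4,-5,0],"twist":[0,0,-2],"gripper":-0.1},{"linear":[-0.4,-5,0],"twist":[0,0,-2],"gripper":-0.1},{"linear":[-0.4,-5,0],"twist":[0,0,-2],"gripper":-0.1},{"linear":[-0.4,-5,0],"twist":[0,0,0],"gripper":-0.1},{"linear":[-0.4,-4.5,0],"twist":[0,0,0],"gripper":-0.1},{"linear":[0,-3,0],"twist":[0,0,0],"gripper":-0.1}]'

```text
clock: 9.25
eef_pos: [0.5285, -0.2394, 0.331]
eef_rot: [180.0, 0.0, 85.6]
contact_force: [0.4, 0.2, -0.2]
grip_width: 0.473
gripper_force: 20.6
```

>>> send_rows --rows '[{"linear":[0,-2,0],"twist":[0,0,0],"gripper":-0.1},{"linear":[0,0,-2],"twist":[0,0,0],"gripper":-0.1},{"linear":[0,0,-3],"twist":[0,0,0],"gripper":-0.1},{"linear":[0,0,-2],"twist":[0,0,0],"gripper":-0.1},{"linear":[0,0,0],"twist":[0,0,0],"gripper":-0.1}]'

```text
clock: 9.75
eef_pos: [0.5286, -0.2563, 0.2577]
eef_rot: [-179.7, -0.1, 85.7]
contact_force: [-0.1, 0.1, -0.4]
grip_width: 0.472
gripper_force: 20.6
```

```bash
python3 - <<'E'
from h import *
c=capture('wrist'); save(c,'w5'); s=state();print(s['eef_pos'],s['eef_rot'],s['contact_force'])
p=[.529,-.2595,.048]; print([x*1.5 for x in proj(c,p)])
e=s['eef_pos']
for dz in(.155,.165,.173): print([x*1.5 for x in proj(c,e-[0,0,dz])])
E
```

```text
[ 0.52904314 -0.25641317  0.25974385] [-1.79877344e+02 -4.69921259e-02  8.57031385e+01] [-0.0098048   0.34731954 -0.66470283]
[np.float64(381.58528877450715), np.float64(344.472218224153)]
[np.float64(382.21482648529746), np.float64(415.8973788805469)]
[np.float64(381.9795407513425), np.float64(398.2176673802202)]
[np.float64(381.8102595464788), np.float64(385.5416163896099)]
```

View pics/w5.png

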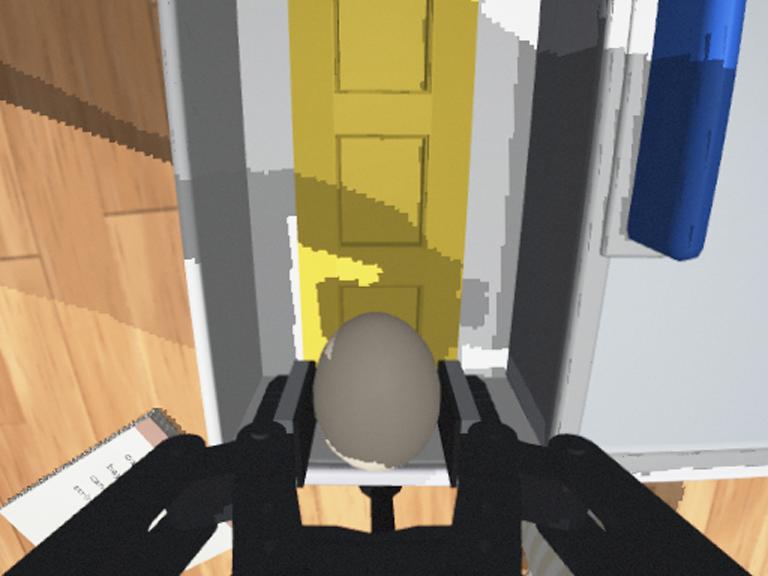

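Egg held level at (377,390), column-aligned with pocket 3 (centre column 381). Lower it.

>>> send_rows --rows '[{"linear":[0,-0.3,-1],"twist":[0,0,0],"gripper":-0.1},{"linear":[0,0,-1.5],"twist":[0,0,0],"gripper":-0.1},{"linear":[0,0,-1],"twist":[0,0,0],"gripper":-0.1},{"linear":[0,0,-0.5],"twist":[0,0,0],"gripper":-0.1},{"linear":[0,0,-0.3],"twist":[0,0,0],"gripper":-0.1},{"linear":[0,0,0],"twist":[0,0,0],"gripper":-0.1}]'

```text
clock: 10.4
eef_pos: [0.5294, -0.2596, 0.217]
eef_rot: [-180.0, -0.0, 85.7]
contact_force: [-0.8, 0.1, -0.7]
grip_width: 0.473
gripper_force: 20.6
```

>>> send_rows --rows '[{"linear":[0,0,-0.2],"twist":[0,0,0],"gripper":-0.1},{"linear":[0,0,0],"twist":[0,0,0],"gripper":-0.1}]'

```text
clock: 10.6
eef_pos: [0.5295, -0.2596, 0.2155]
eef_rot: [180.0, 0.0, 85.7]
contact_force: [-0.1, -0.2, -0.0]
grip_width: 0.473
gripper_force: 20.6
```

>>> send_rows --rows '[{"linear":[0,0,-0.2],"twist":[0,0,0],"gripper":-0.1},{"linear":[0,0,0],"twist":[0,0,0],"gripper":-0.1}]'

```text
clock: 10.8
eef_pos: [0.5296, -0.2597, 0.2138]
eef_rot: [180.0, 0.0, 85.7]
contact_force: [0.2, -0.6, 3.1]
grip_width: 0.475
gripper_force: 20.8
```

>>> send_rows --rows '[{"linear":[0,0,-0.15],"twist":[0,0,0],"gripper":-0.1},{"linear":[0,0,0],"twist":[0,0,0],"gripper":-0.1}]'

```text
clock: 11.0
eef_pos: [0.5296, -0.2596, 0.2133]
eef_rot: [179.9, 0.0, 85.7]
contact_force: [-3.6, 2.1, 10.2]
grip_width: 0.482
gripper_force: 21.3
```

>>> send_rows --rows '[{"linear":[0,0,0.1],"twist":[0,0,0],"gripper":0.05},{"linear":[0,0,0],"twist":[0,0,0],"gripper":0.2},{"linear":[0,0,0],"twist":[0,0,0],"gripper":0.4},{"linear":[0,0,0],"twist":[0,0,0],"gripper":0.4},{"linear":[0,0,2],"twist":[0,0,0],"gripper":0.4},{"linear":[0,0,3],"twist":[0,0,0],"gripper":0.4},{"linear":[0,0,4],"twist":[0,0,0],"gripper":0.4},{"linear":[0,3,4],"twist":[0,0,0],"gripper":0.6},{"linear":[0,4.5,4],"twist":[0,0,0],"gripper":0.6},{"linear":[0,4.5,2],"twist":[0,0,0],"gripper":0.6},{"linear":[0,2,0],"twist":[0,0,0],"gripper":0.6},{"linear":[0,0,0],"twist":[0,0,0],"gripper":0.6}]'

```text
clock: 12.2
eef_pos: [0.5295, -0.125, 0.397]
eef_rot: [179.9, -0.0, 85.9]
contact_force: [0.6, -0.8, 0.3]
grip_width: 0.801
gripper_force: 0.0
```

```bash
python3 - <<'E'
from h import *
import pickle
c=capture('wrist'); t=capture('top'); s=state();print(s['eef_pos'],s['eef_rot'],s['contact_force'])
a=cv2.cvtColor(c['pixels'],cv2.COLOR_RGB2BGR)
b=cv2.resize(cv2.cvtColor(t['pixels'],cv2.COLOR_RGB2BGR)[155:265,90:240],(409,300))
cv2.imwrite('pics/m6.png',np.hstack([cv2.resize(a[0:384],(390,300)),b]))
E
```

```text
[ 0.52949462 -0.12713367  0.395694  ] [-1.79978807e+02  1.21009572e-02  8.57628535e+01] [ 0.32808501 -0.28759016 -0.2010435 ]
```

View pics/m6.png

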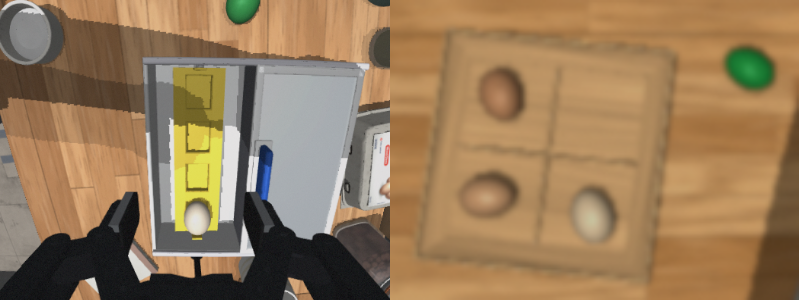

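e1 is seated in pocket 3 and the other three eggs are unmoved. Next: buff egg.

>>> send_rows --rows '[{"linear":[-0.5,2,0],"twist":[0,0,-6],"gripper":0.6},{"linear":[-0.7,3,0],"twist":[0,0,-6],"gripper":0.6},{"linear":[-0.7,3.5,0],"twist":[0,0,-6],"gripper":0.6},{"linear":[-0.7,3.5,0],"twist":[0,0,-6],"gripper":0.6},{"linear":[-0.7,3.5,0],"twist":[0,0,-6],"gripper":0.6},{"linear":[-0.7,3.5,0],"twist":[0,0,-6],"gripper":0.6},{"linear":[-0.7,3.5,-2],"twist":[0,0,-6],"gripper":0.6},{"linear":[-0.7,3,-2],"twist":[0,0,-6],"gripper":0.6},{"linear":[-0.7,3,-2],"twist":[0,0,-6],"gripper":0.6},{"linear":[-0.6,2,-2],"twist":[0,0,-6],"gripper":0.6},{"linear":[-0.5,1.5,-2],"twist":[0,0,-6],"gripper":0.6},{"linear":[0,0,0],"twist":[0,0,0],"gripper":0.6}]'

```text
clock: 13.5
eef_pos: [0.463, 0.1767, 0.2927]
eef_rot: [-179.4, 0.3, 20.9]
contact_force: [-0.3, 0.3, 0.0]
grip_width: 0.797
gripper_force: 0.0
```

```bash
cat >> h.py <<'E'
def egg(c,p,name):
    im=np.ascontiguousarray(c['pixels']); C=lambda r:[proj(c,[p[0]+r*np.cos(a),p[1]+r*np.sin(a),.0255]) for a in np.linspace(0,6.283,40)]
    P=lambda r:np.array(C(r)).round().astype(np.int32)
    g=np.full(im.shape[:2],cv2.GC_BGD,np.uint8); cv2.fillPoly(g,[P(.04)],cv2.GC_PR_BGD); cv2.fillPoly(g,[P(.022)],cv2.GC_PR_FGD); cv2.fillPoly(g,[P(.012)],cv2.GC_FGD)
    cv2.grabCut(im,g,None,np.zeros((1,65)),np.zeros((1,65)),5,cv2.GC_INIT_WITH_MASK)
    m=((g==1)|(g==3)).astype(np.uint8); m=cv2.morphologyEx(m,cv2.MORPH_OPEN,np.ones((5,5),np.uint8))
    o=im.copy(); k,_=cv2.findContours(m,0,2); cv2.drawContours(o,k,-1,(255,0,0),1); cv2.imwrite('pics/'+name+'.png',o[:,:,::-1])
    return onplane(c,m,.0255)
E
python3 - <<'E'
from h import *
c=capture('wrist'); s=state();print(s['eef_pos'],s['eef_rot']); print(egg(c,(.4578,.194),'g3'))
E
```

```text
[0.46332903 0.17654653 0.29459799] [-179.39671409    0.19237497   20.81106189]
(array([0.46191952, 0.19278212]), np.float64(14.201279229298535), array([0.0679529 , 0.04222526]), 3358)
```

View pics/g3.png

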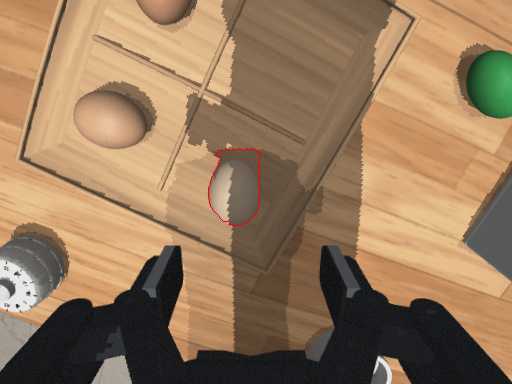

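Picture: buff egg at (234,191), spanning rows 157–225, columns 208–259, long axis nearly vertical in the image; the contour is spoiled only in its top corners by the shadow.

```bash
python3 - <<'E'
from h import *
c=capture('wrist'); s=state();print(s['eef_pos'],s['eef_rot'],proj(c,[.4578,.194,.0255]))
a,b=onz(c,236,157,.0255),onz(c,235,225,.0255);d=a-b;print(np.degrees(np.arctan2(d[1],d[0]))%180,(a+b)/2,np.linalg.norm(d),onz(c,208,191,.0255),onz(c,259,191,.0255))
E
```

```text
[0.46364293 0.17653704 0.29589101] [-1.79400334e+02  7.26393605e-02  2.07628295e+01] (np.float64(231.9862423916394), np.float64(190.29797393791767))
19.16784231517579 [0.45724812 0.19083126 0.0255    ] 0.0576733202509411 [0.45031182 0.21179839 0.0255    ] [0.46501626 0.17360526 0.0255    ]
```

>>> send_rows --rows '[{"linear":[-0.3,0.8,-1.5],"twist":[0,0,-1],"gripper":0.6},{"linear":[-0.3,0.8,-2],"twist":[0,0,0],"gripper":0.6},{"linear":[0,0,-3],"twist":[0,0,0],"gripper":0.6},{"linear":[0,0,-2.5],"twist":[0,0,0],"gripper":0.6},{"linear":[0,0,-1],"twist":[0,0,0],"gripper":0.6},{"linear":[0,0,-0.5],"twist":[0,0,0],"gripper":0.6},{"linear":[0,0,0],"twist":[0,0,0],"gripper":0.6},{"linear":[0,0,0],"twist":[0,0,0],"gripper":0.6}]'

```text
clock: 14.4
eef_pos: [0.4632, 0.1792, 0.1922]
eef_rot: [-178.8, -0.1, 20.9]
contact_force: [0.1, -0.3, 0.4]
grip_width: 0.803
gripper_force: 0.0
```

```bash
python3 - <<'E'
from h import *
c=capture('wrist'); s=state();print(s['eef_pos'],s['eef_rot'],s['contact_force']); save(c,'w7',1)
E
```

```text
[0.463197   0.179247   0.19225584] [-1.78791817e+02 -1.02839207e-01  2.09378028e+01] [-0.70690665  0.49017355  0.72341343]
```

View pics/w7.png

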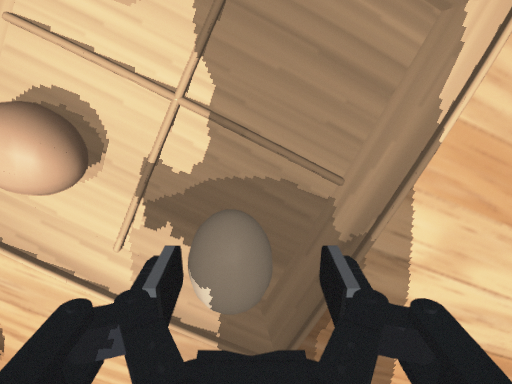

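The tool fell short: joint 6 is at its limit at this yaw (pads ~13 mm off the egg at (231,262)). Raise, use yaw ~26°, then re-centre.

>>> send_rows --rows '[{"linear":[0,0,3],"twist":[0,0,0],"gripper":0.6},{"linear":[0,0,1],"twist":[0,0,5],"gripper":0.6},{"linear":[0,0,0],"twist":[0,0,0],"gripper":0.6},{"linear":[0,0,0],"twist":[0,0,0],"gripper":0.6}]'

```text
clock: 14.85
eef_pos: [0.4628, 0.1792, 0.2313]
eef_rot: [-178.8, -0.0, 25.8]
contact_force: [0.3, 0.1, -1.1]
grip_width: 0.803
gripper_force: 0.0
```

```bash
python3 - <<'E'
from h import *
s=state();print(s['eef_pos'],s['eef_rot'],s['q'])
E
```

```text
[0.46282469 0.17920816 0.23125451] [-1.78798938e+02 -4.70974536e-02  2.58270340e+01] [ 20.89670324  -2.06969324 -16.31756201  75.80844767   1.20066522
 175.06858546]
```

>>> send_rows --rows '[{"linear":[-0.3,0.7,0],"twist":[-1.08,-0.52,0],"gripper":0.6},{"linear":[-0.2,0.6,0],"twist":[0,0,0],"gripper":0.6},{"linear":[0,0,-2],"twist":[0,0,0],"gripper":0.6},{"linear":[0,0,-1.3],"twist":[0,0,0],"gripper":0.6},{"linear":[0,0,-0.8],"twist":[0,0,0],"gripper":0.6},{"linear":[0,0,0],"twist":[0,0,0],"gripper":0.6},{"linear":[0,0,0],"twist":[0,0,0],"gripper":0.6}]'

```text
clock: 15.55
eef_pos: [0.4577, 0.1922, 0.1901]
eef_rot: [-180.0, 0.0, 25.9]
contact_force: [-0.2, 0.4, 0.8]
grip_width: 0.8
gripper_force: 0.0
```

```bash
python3 - <<'E'
from h import *
c=capture('wrist'); s=state();print(s['eef_pos'],s['eef_rot'],s['contact_force']); m=cv2.GaussianBlur(c['pixels'],(3,3),0)
for v in(250,265,280): print(v,''.join('%4d'%x for x in m[v,180:335:6,2]))
print(proj(c,s['eef_pos']-[0,0,.164]))
for u in(215,240,256,270): print(u,''.join('%4d'%x for x in m[190:345:6,u,2]))
E
```

```text
[0.45788857 0.1921952  0.19047437] [-1.79991959e+02 -1.66441999e-02  2.59376898e+01] [ 0.29757611  0.71721771 -0.17632975]
250   54 129 137 140 143 134  85  91  95  98 101 105 106 104 102 100  97  93  88  72  71  72  70  73  23  78
265   25 134 141 141 144  80  90  94  97 100 102 104 104 103 103 101  98  94  89  77  67  70  72  72  27  24
280   26 128 132 135 132  98  90  94  96  98 101 102 101 100 100  98  96  94  87  73  71  74  75  69  27  24
(np.float64(251.95878475767628), np.float64(262.34975706384404))
215   71  72  71  72  69  67  71  81 103  82  84  86  88  89  89  90  87  90  75  76  74  75  70  70  59  73
240   72  72  71  70  76  86  92  95  99 100 101 104 102 102 101 101  99  98  97  96  92  77  72  74  70  69
256   74  72  73  71  85  92  97  99 100 103 104 105 104 103 102 101 101  99  98  95  93  77  76  74  73  71
270   72  75  73  72  75  87  93  96  99  99 100 101 100  99  99  98  97  96  95  91  78  75  73  75  75  71
```

>>> send_rows --rows '[{"linear":[0,0,0],"twist":[0,0,0],"gripper":-0.1},{"linear":[0,0,0],"twist":[0,0,0],"gripper":-0.1},{"linear":[0,0,0],"twist":[0,0,0],"gripper":-0.1},{"linear":[0,0,0],"twist":[0,0,0],"gripper":-0.1},{"linear":[0,0,0],"twist":[0,0,0],"gripper":-0.1},{"linear":[0,0,1],"twist":[0,0,0],"gripper":-0.1},{"linear":[0,0,3],"twist":[0,0,0],"gripper":-0.1},{"linear":[0,0,4],"twist":[0,0,0],"gripper":-0.1},{"linear":[0,0,4],"twist":[0,0,5],"gripper":-0.1},{"linear":[0.3,-1.5,2],"twist":[0,0,6],"gripper":-0.1}]'

```text
clock: 16.6
eef_pos: [0.4607, 0.1778, 0.3339]
eef_rot: [180.0, -0.2, 37.2]
contact_force: [0.8, 0.4, -0.9]
grip_width: 0.477
gripper_force: 20.7
```

>>> send_rows --rows '[{"linear":[0.7,-3,0],"twist":[0,0,6],"gripper":-0.1},{"linear":[0.8,-4,0],"twist":[0,0,6],"gripper":-0.1},{"linear":[0.8,-4,0],"twist":[0,0,6],"gripper":-0.1},{"linear":[0.8,-4,0],"twist":[0,0,6],"gripper":-0.1},{"linear":[0.8,-4,0],"twist":[0,0,6],"gripper":-0.1},{"linear":[0.8,-4,0],"twist":[0,0,6],"gripper":-0.1},{"linear":[0.8,-4,0],"twist":[0,0,6],"gripper":-0.1},{"linear":[0.8,-4,0],"twist":[0,0,6],"gripper":-0.1},{"linear":[0.6,-3.5,0],"twist":[0,0,3],"gripper":-0.1},{"linear":[0.4,-2.2,0],"twist":[0,0,0],"gripper":-0.1},{"linear":[0,-0.8,0],"twist":[0,0,0],"gripper":-0.1},{"linear":[0,0,0],"twist":[0,0,0],"gripper":-0.1}]'

```text
clock: 17.8
eef_pos: [0.5335, -0.1985, 0.3299]
eef_rot: [-180.0, -0.0, 87.9]
contact_force: [-0.4, 0.9, -0.5]
grip_width: 0.48
gripper_force: 20.7
```

Now lower into pocket 2 (target z about 0.214).

>>> send_rows --rows '[{"linear":[0,0,-2],"twist":[0,0,0],"gripper":-0.1},{"linear":[0,0,-3],"twist":[0,0,0],"gripper":-0.1},{"linear":[0,0,-3],"twist":[0,0,0],"gripper":-0.1},{"linear":[0,0,-2],"twist":[0,0,0],"gripper":-0.1},{"linear":[0,0,-0.8],"twist":[0,0,0],"gripper":-0.1},{"linear":[0,0,-0.4],"twist":[0,0,0],"gripper":-0.1},{"linear":[0,0,0],"twist":[0,0,0],"gripper":-0.1}]'

```text
clock: 18.5
eef_pos: [0.5339, -0.1974, 0.2187]
eef_rot: [180.0, 0.0, 88.0]
contact_force: [-0.2, -0.3, 0.2]
grip_width: 0.479
gripper_force: 20.7
```

>>> send_rows --rows '[{"linear":[0,0,-0.2],"twist":[0,0,0],"gripper":-0.1},{"linear":[0,0,0],"twist":[0,0,0],"gripper":-0.1}]'

```text
clock: 18.7
eef_pos: [0.5339, -0.1979, 0.2168]
eef_rot: [179.9, 0.0, 88.0]
contact_force: [-1.0, 0.5, -0.7]
grip_width: 0.481
gripper_force: 20.7
```

>>> send_rows --rows '[{"linear":[0,0,-0.15],"twist":[0,0,0],"gripper":-0.1},{"linear":[0,0,0],"twist":[0,0,0],"gripper":-0.1}]'

```text
clock: 18.9
eef_pos: [0.5337, -0.1979, 0.2146]
eef_rot: [180.0, 0.0, 87.9]
contact_force: [0.0, 0.9, -1.1]
grip_width: 0.474
gripper_force: 20.7
```

>>> send_rows --rows '[{"linear":[0,0,-0.1],"twist":[0,0,0],"gripper":-0.1},{"linear":[0,0,0],"twist":[0,0,0],"gripper":-0.1}]'

```text
clock: 19.1
eef_pos: [0.5338, -0.1979, 0.2137]
eef_rot: [180.0, 0.0, 87.9]
contact_force: [-0.3, 0.5, 0.5]
grip_width: 0.473
gripper_force: 20.8
```

>>> send_rows --rows '[{"linear":[0,0,-0.1],"twist":[0,0,0],"gripper":-0.1},{"linear":[0,0,0],"twist":[0,0,0],"gripper":-0.1}]'

```text
clock: 19.3
eef_pos: [0.5339, -0.1979, 0.2131]
eef_rot: [179.9, 0.0, 88.0]
contact_force: [0.4, 1.2, 5.2]
grip_width: 0.476
gripper_force: 21.1
```

>>> send_rows --rows '[{"linear":[0,0,0.05],"twist":[0,0,0],"gripper":0.05},{"linear":[0,0,0],"twist":[0,0,0],"gripper":0.2},{"linear":[0,0,0],"twist":[0,0,0],"gripper":0.4},{"linear":[0,0,0],"twist":[0,0,0],"gripper":0.4},{"linear":[0,0,2],"twist":[0,0,0],"gripper":0.4},{"linear":[0,0,3],"twist":[0,0,0],"gripper":0.4},{"linear":[0,0,4],"twist":[0,0,0],"gripper":0.4},{"linear":[0,2,4],"twist":[0,0,1],"gripper":0.6},{"linear":[-0.6,4.5,2],"twist":[0,0,1],"gripper":0.6},{"linear":[-0.6,4.9,0],"twist":[0,0,1],"gripper":0.6},{"linear":[-0.6,4.9,0],"twist":[0,0,1],"gripper":0.6},{"linear":[-0.6,4.9,0],"twist":[0,0,1],"gripper":0.6}]'

```text
clock: 20.5
eef_pos: [0.5091, 0.0157, 0.3632]
eef_rot: [180.0, 0.0, 93.0]
contact_force: [0.9, -0.2, 0.0]
grip_width: 0.799
gripper_force: 0.0
```

>>> send_rows --rows '[{"linear":[-0.6,4.9,0],"twist":[0,0,1],"gripper":0.6},{"linear":[-0.6,4.9,0],"twist":[0,0,0.7],"gripper":0.6},{"linear":[-0.6,4.9,0],"twist":[0,0,0],"gripper":0.6},{"linear":[-0.6,4.9,-1],"twist":[0,0,0],"gripper":0.6},{"linear":[-0.6,4.4,-2],"twist":[0,0,0],"gripper":0.6},{"linear":[-0.3,3,-2],"twist":[0,0,0],"gripper":0.6},{"linear":[0,1.5,-1],"twist":[0,0,0],"gripper":0.6},{"linear":[0,0,0],"twist":[0,0,0],"gripper":0.6},{"linear":[0,0,0],"twist":[0,0,0],"gripper":0.6}]'

```text
clock: 21.4
eef_pos: [0.4769, 0.2983, 0.3034]
eef_rot: [-180.0, 0.0, 94.6]
contact_force: [0.2, 0.3, 0.3]
grip_width: 0.8
gripper_force: 0.0
```

```bash
python3 - <<'E'
from h import *
c=capture('wrist'); s=state();print(s['eef_pos'],s['eef_rot'],s['q'][5]); print(egg(c,(.477,.2993),'g0')); print(proj(c,[.477,.2993,.0255]))
t=capture('top'); print(egg(t,(.477,.2993),'t0'),egg(t,(.582,.2893),'t2'))
a=cv2.imread('pics/g0.png'); b=cv2.resize(cv2.cvtColor(t['pixels'],cv2.COLOR_RGB2BGR)[110:270,90:380],(435,240),interpolation=cv2.INTER_CUBIC); o=np.zeros((384+240,512,3),np.uint8)[:600]; o[:360]=a[:360]; o[360:600,:435]=b; cv2.imwrite('pics/m8.png',o)
E
```

```text
[0.47715835 0.2978874  0.30391453] [1.79964729e+02 1.10388915e-02 9.45992637e+01] 117.38220180958888
(array([0.47992881, 0.29861597]), np.float64(57.79142500072412), array([0.07629772, 0.05052838]), 3956)
(np.float64(251.81553155038253), np.float64(188.8039525248313))
(array([0.47294323, 0.31043515]), np.float64(93.75677724105627), array([0.05463285, 0.04647764]), 251) (array([0.57986391, 0.28659142]), np.float64(27.093386399951072), array([0.05860197, 0.04400009]), 257)
```

View pics/m8.png

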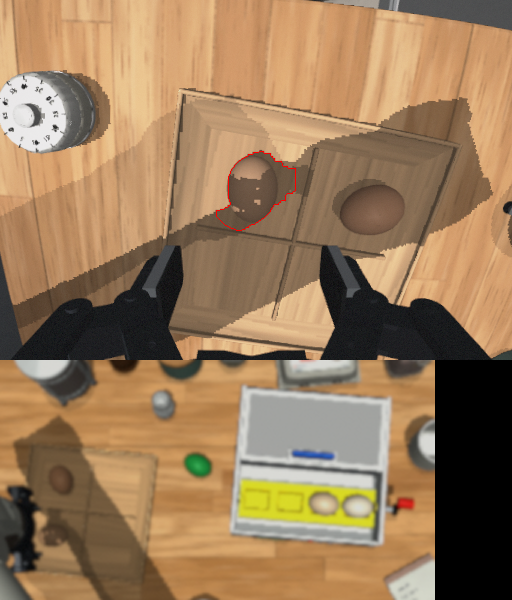

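Light-brown egg unmoved at (252,188), axis aligned; two eggs lie properly in pockets 2 and 3. Grasp it.

>>> send_rows --rows '[{"linear":[0,0.1,-2.5],"twist":[0,0,0],"gripper":0.6},{"linear":[0,0,-3.5],"twist":[0,0,0],"gripper":0.6},{"linear":[0,0,-2.5],"twist":[0,0,0],"gripper":0.6},{"linear":[0,0,-1.5],"twist":[0,0,0],"gripper":0.6},{"linear":[0,0,-1.2],"twist":[0,0,0],"gripper":0.6},{"linear":[0,0,0],"twist":[0,0,0],"gripper":0.6},{"linear":[0,0,0],"twist":[0,0,0],"gripper":-0.1},{"linear":[0,0,0],"twist":[0,0,0],"gripper":-0.1},{"linear":[0,0,0],"twist":[0,0,0],"gripper":-0.1},{"linear":[0,0,0],"twist":[0,0,0],"gripper":-0.1},{"linear":[0,0,0],"twist":[0,0,0],"gripper":-0.1},{"linear":[0,0,0],"twist":[0,0,0],"gripper":-0.1}]'

```text
clock: 22.7
eef_pos: [0.4771, 0.3001, 0.1926]
eef_rot: [179.9, -0.0, 94.7]
contact_force: [-0.0, -2.5, 5.4]
grip_width: 0.474
gripper_force: 20.1
```

>>> send_rows --rows '[{"linear":[0,0,1],"twist":[0,0,0],"gripper":-0.1},{"linear":[0,0,3],"twist":[0,0,0],"gripper":-0.1},{"linear":[0,0,4],"twist":[0,0,0],"gripper":-0.1},{"linear":[0,-1.5,4],"twist":[0,0,-1],"gripper":-0.1},{"linear":[0.5,-3,2],"twist":[0,0,-1],"gripper":-0.1},{"linear":[0.6,-4,0],"twist":[0,0,-1],"gripper":-0.1},{"linear":[0.7,-4.5,0],"twist":[0,0,-1],"gripper":-0.1},{"linear":[0.7,-4.5,0],"twist":[0,0,-1],"gripper":-0.1},{"linear":[0.7,-4.5,0],"twist":[0,0,-1],"gripper":-0.1},{"linear":[0.7,-4.5,0],"twist":[0,0,-1],"gripper":-0.1},{"linear":[0.7,-4.5,0],"twist":[0,0,-1],"gripper":-0.1},{"linear":[0.7,-4.5,0],"twist":[0,0,-1],"gripper":-0.1}]'

```text
clock: 23.9
eef_pos: [0.5296, -0.057, 0.332]
eef_rot: [180.0, 0.0, 85.6]
contact_force: [0.4, 0.6, -0.8]
grip_width: 0.477
gripper_force: 20.5
```

>>> send_rows --rows '[{"linear":[0.5,-4.2,0],"twist":[0,0,0],"gripper":-0.1},{"linear":[0.3,-2.5,0],"twist":[0,0,0],"gripper":-0.1},{"linear":[0,-1.4,0],"twist":[0,0,0],"gripper":-0.1},{"linear":[0,0,-2],"twist":[0,0,0],"gripper":-0.1},{"linear":[0,0,-3],"twist":[0,0,0],"gripper":-0.1},{"linear":[0,0,-3],"twist":[0,0,0],"gripper":-0.1},{"linear":[0,0,-1.5],"twist":[0,0,0],"gripper":-0.1},{"linear":[0,0,-0.8],"twist":[0,0,0],"gripper":-0.1},{"linear":[0,0,0],"twist":[0,0,0],"gripper":-0.1},{"linear":[0,0,0],"twist":[0,0,0],"gripper":-0.1}]'

```text
clock: 24.9
eef_pos: [0.5382, -0.1361, 0.2295]
eef_rot: [179.9, 0.0, 85.7]
contact_force: [0.5, -0.6, -0.6]
grip_width: 0.474
gripper_force: 20.5
```

>>> send_rows --rows '[{"linear":[0,-0.1,-0.6],"twist":[0,0,0],"gripper":-0.1},{"linear":[0,0,-0.4],"twist":[0,0,0],"gripper":-0.1},{"linear":[0,0,0],"twist":[0,0,0],"gripper":-0.1}]'

```text
clock: 25.2
eef_pos: [0.5376, -0.1373, 0.2176]
eef_rot: [-180.0, 0.0, 85.6]
contact_force: [-0.2, 0.3, -0.3]
grip_width: 0.476
gripper_force: 20.5
```

>>> send_rows --rows '[{"linear":[0,0,-0.15],"twist":[0,0,0],"gripper":-0.1},{"linear":[0,0,0],"twist":[0,0,0],"gripper":-0.1}]'

```text
clock: 25.4
eef_pos: [0.5378, -0.1373, 0.2166]
eef_rot: [180.0, 0.0, 85.6]
contact_force: [0.2, -0.2, -0.2]
grip_width: 0.475
gripper_force: 20.6
```

>>> send_rows --rows '[{"linear":[0,0,-0.1],"twist":[0,0,0],"gripper":-0.1},{"linear":[0,0,0],"twist":[0,0,0],"gripper":-0.1}]'

```text
clock: 25.6
eef_pos: [0.538, -0.1373, 0.216]
eef_rot: [179.9, 0.0, 85.6]
contact_force: [1.9, -0.1, 2.2]
grip_width: 0.472
gripper_force: 20.7
```

>>> send_rows --rows '[{"linear":[0,0,0.05],"twist":[0,0,0],"gripper":0.05},{"linear":[0,0,0],"twist":[0,0,0],"gripper":0.2},{"linear":[0,0,0],"twist":[0,0,0],"gripper":0.4},{"linear":[0,0,0],"twist":[0,0,0],"gripper":0.4},{"linear":[0,0,2],"twist":[0,0,0],"gripper":0.4},{"linear":[0,0,3],"twist":[0,0,0],"gripper":0.4},{"linear":[0,0,4],"twist":[0,0,0],"gripper":0.4},{"linear":[0,2,4],"twist":[0,0,-4],"gripper":0.6},{"linear":[0.3,3.6,2],"twist":[0,0,-5],"gripper":0.6},{"linear":[0.4,4,0],"twist":[0,0,-5],"gripper":0.6},{"linear":[0.4,4,0],"twist":[0,0,-5],"gripper":0.6},{"linear":[0.4,4,0],"twist":[0,0,-5],"gripper":0.6}]'

```text
clock: 26.8
eef_pos: [0.5527, 0.0402, 0.3663]
eef_rot: [180.0, -0.0, 61.4]
contact_force: [0.9, -1.0, 0.3]
grip_width: 0.798
gripper_force: 0.0
```

>>> send_rows --rows '[{"linear":[0.4,4,0],"twist":[0,0,-5],"gripper":0.6},{"linear":[0.4,4,0],"twist":[0,0,-5],"gripper":0.6},{"linear":[0.4,4,0],"twist":[0,0,-5],"gripper":0.6},{"linear":[0.4,4,-1],"twist":[0,0,-5],"gripper":0.6},{"linear":[0.4,4,-1],"twist":[0,0,-5],"gripper":0.6},{"linear":[0.5,3,-2],"twist":[0,0,-2],"gripper":0.6},{"linear":[0.4,2,-2],"twist":[0,0,0],"gripper":0.6},{"linear":[0,0,0],"twist":[0,0,0],"gripper":0.6},{"linear":[0,0,0],"twist":[0,0,0],"gripper":0.6}]'

```text
clock: 27.7
eef_pos: [0.5815, 0.2889, 0.3055]
eef_rot: [-180.0, 0.1, 34.7]
contact_force: [-0.2, 0.2, 0.1]
grip_width: 0.797
gripper_force: 0.0
```

```bash
python3 - <<'E'
from h import *
c=capture('wrist'); s=state();print(s['eef_pos'],s['eef_rot'],s['q'][5]); print(egg(c,(.582,.2893),'g2')); print(proj(c,[.582,.2893,.0255]))
t=capture('top')
a=cv2.imread('pics/g2.png'); b=cv2.resize(cv2.cvtColor(t['pixels'],cv2.COLOR_RGB2BGR)[110:270,90:380],(435,240),interpolation=cv2.INTER_CUBIC); o=np.zeros((384+240,512,3),np.uint8)[:600]; o[:360]=a[:360]; o[360:600,:435]=b; cv2.imwrite('pics/m9.png',o)
E
```

```text
[0.58172223 0.2883886  0.30659598] [1.79997012e+02 1.30325366e-02 3.46519796e+01] 171.71875025417444
(array([0.58627408, 0.28421836]), np.float64(38.20406779525942), array([0.06244962, 0.05895654]), 3836)
(np.float64(251.36284860145486), np.float64(187.30010804618806))
```

View pics/m9.png

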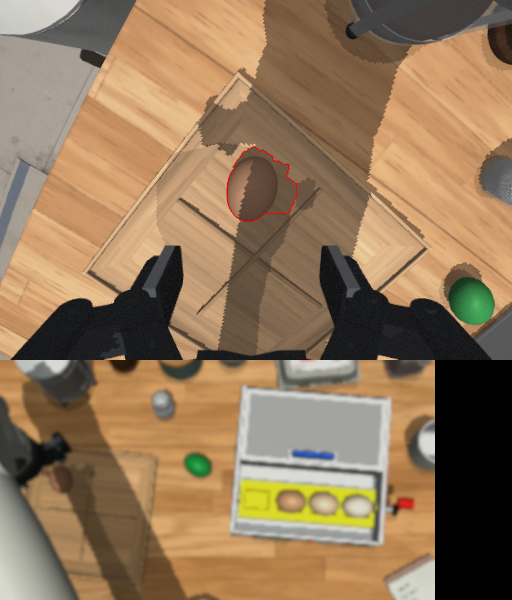

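Dark egg at (252,188), its long axis leaning ~13° clockwise; three eggs lie in pockets 1–3. Grasp at yaw ~29.5°.

>>> send_rows --rows '[{"linear":[0.05,0.1,-2.5],"twist":[0,0,-2.5],"gripper":0.6},{"linear":[0,0,-3.5],"twist":[0,0,-2.7],"gripper":0.6},{"linear":[0,0,-2.5],"twist":[0,0,0],"gripper":0.6},{"linear":[0,0,-1.5],"twist":[0,0,0],"gripper":0.6},{"linear":[0,0,-1.4],"twist":[0,0,0],"gripper":0.6},{"linear":[0,0,0],"twist":[0,0,0],"gripper":0.6},{"linear":[0,0,0],"twist":[0,0,0],"gripper":0.6}]'

```text
clock: 28.5
eef_pos: [0.5826, 0.2897, 0.1932]
eef_rot: [-180.0, -0.1, 29.4]
contact_force: [0.2, 0.5, 0.5]
grip_width: 0.798
gripper_force: 0.0
```

>>> send_rows --rows '[{"linear":[0,0,0],"twist":[0,0,0],"gripper":-0.1},{"linear":[0,0,0],"twist":[0,0,0],"gripper":-0.1},{"linear":[0,0,0],"twist":[0,0,0],"gripper":-0.1},{"linear":[0,0,0],"twist":[0,0,0],"gripper":-0.1},{"linear":[0,0,0],"twist":[0,0,0],"gripper":-0.1},{"linear":[0,0,0],"twist":[0,0,0],"gripper":-0.1},{"linear":[0,0,1],"twist":[0,0,0],"gripper":-0.1},{"linear":[0,0,3],"twist":[0,0,0],"gripper":-0.1},{"linear":[0,0,4],"twist":[0,0,0],"gripper":-0.1},{"linear":[0,0,4],"twist":[0,0,2],"gripper":-0.1},{"linear":[0,-1.5,2],"twist":[0,0,4],"gripper":-0.1}]'

```text
clock: 29.6
eef_pos: [0.5821, 0.2758, 0.3366]
eef_rot: [180.0, -0.2, 35.6]
contact_force: [-0.2, -0.0, -0.9]
grip_width: 0.473
gripper_force: 20.6
```

>>> send_rows --rows '[{"linear":[-0.4,-3,0],"twist":[0,0,5],"gripper":-0.1},{"linear":[-0.4,-3.6,0],"twist":[0,0,6],"gripper":-0.1},{"linear":[-0.4,-3.7,0],"twist":[0,0,6],"gripper":-0.1},{"linear":[-0.4,-3.7,0],"twist":[0,0,6],"gripper":-0.1},{"linear":[-0.4,-3.7,0],"twist":[0,0,6],"gripper":-0.1},{"linear":[-0.4,-3.7,0],"twist":[0,0,6],"gripper":-0.1},{"linear":[-0.4,-3.7,0],"twist":[0,0,6],"gripper":-0.1},{"linear":[-0.4,-3.7,0],"twist":[0,0,6],"gripper":-0.1},{"linear":[-0.4,-3.2,0],"twist":[0,0,5],"gripper":-0.1},{"linear":[-0.25,-2,0],"twist":[0,0,0],"gripper":-0.1},{"linear":[0,-1,0],"twist":[0,0,0],"gripper":-0.1},{"linear":[0,0,0],"twist":[0,0,0],"gripper":-0.1}]'

```text
clock: 30.8
eef_pos: [0.5437, -0.076, 0.3324]
eef_rot: [180.0, 0.0, 87.3]
contact_force: [0.6, 0.2, -1.7]
grip_width: 0.477
gripper_force: 20.6
```

>>> send_rows --rows '[{"linear":[0,0,-2],"twist":[0,0,0],"gripper":-0.1},{"linear":[0,0,-3],"twist":[0,0,0],"gripper":-0.1},{"linear":[0,0,-3],"twist":[0,0,0],"gripper":-0.1},{"linear":[0,0,-2],"twist":[0,0,0],"gripper":-0.1},{"linear":[0,0,-0.8],"twist":[0,0,0],"gripper":-0.1},{"linear":[0,0,0],"twist":[0,0,0],"gripper":-0.1},{"linear":[0,0,0],"twist":[0,0,0],"gripper":-0.1}]'

```text
clock: 31.5
eef_pos: [0.5442, -0.0747, 0.2252]
eef_rot: [179.9, 0.0, 87.5]
contact_force: [0.5, 0.3, -0.7]
grip_width: 0.476
gripper_force: 20.6
```

>>> send_rows --rows '[{"linear":[0,0,-0.5],"twist":[0,0,0],"gripper":-0.1},{"linear":[0,0,-0.2],"twist":[0,0,0],"gripper":-0.1},{"linear":[0,0,0],"twist":[0,0,0],"gripper":-0.1}]'

```text
clock: 31.8
eef_pos: [0.5438, -0.0752, 0.2171]
eef_rot: [-180.0, 0.0, 87.4]
contact_force: [-0.0, -0.3, -0.2]
grip_width: 0.478
gripper_force: 20.6
```

>>> send_rows --rows '[{"linear":[0,0,-0.1],"twist":[0,0,0],"gripper":-0.1},{"linear":[0,0,0],"twist":[0,0,0],"gripper":-0.1}]'

```text
clock: 32.0
eef_pos: [0.5439, -0.0753, 0.2164]
eef_rot: [180.0, 0.0, 87.4]
contact_force: [1.6, -0.8, 0.7]
grip_width: 0.475
gripper_force: 20.7
```

>>> send_rows --rows '[{"linear":[0,0,-0.1],"twist":[0,0,0],"gripper":-0.1},{"linear":[0,0,0],"twist":[0,0,0],"gripper":-0.1}]'

```text
clock: 32.2
eef_pos: [0.544, -0.0752, 0.2157]
eef_rot: [179.9, 0.0, 87.5]
contact_force: [-0.3, 0.1, 4.0]
grip_width: 0.481
gripper_force: 21.1
```

>>> send_rows --rows '[{"linear":[0,0,0.05],"twist":[0,0,0],"gripper":0.05},{"linear":[0,0,0],"twist":[0,0,0],"gripper":0.2},{"linear":[0,0,0],"twist":[0,0,0],"gripper":0.4},{"linear":[0,0,0],"twist":[0,0,0],"gripper":0.4},{"linear":[0,0,2],"twist":[0,0,0],"gripper":0.4},{"linear":[0,0,3],"twist":[0,0,0],"gripper":0.4},{"linear":[0,0,4],"twist":[0,0,0],"gripper":0.4},{"linear":[0,-1,4],"twist":[0,0,-1.5],"gripper":0.1},{"linear":[1,-3,3],"twist":[0,0,0],"gripper":0.1},{"linear":[1,-2,2],"twist":[0,0,0],"gripper":0.1},{"linear":[0,0,0],"twist":[0,0,0],"gripper":0.1}]'

```text
clock: 33.3
eef_pos: [0.5645, -0.1371, 0.3982]
eef_rot: [179.8, 0.1, 85.8]
contact_force: [-0.5, 0.5, -0.1]
grip_width: 0.551
gripper_force: 0.0
```

```bash
python3 - <<'E'
from h import *
c=capture('wrist'); save(c,'w10'); s=state(); print(s['eef_pos'],s['eef_rot'],s['contact_force']); print(onplane(c,blob(c,'blue',(290,130,380,260)),.113))
E
```

```text
[ 0.56414858 -0.13613956  0.39619295] [1.79925957e+02 2.62627070e-02 8.58542621e+01] [-0.45861009 -0.10310154 -1.37071615]
(array([ 0.61363929, -0.16092949]), np.float64(86.42351026785944), array([0.0693251 , 0.01417627]), 895)
```

View pics/w10.png

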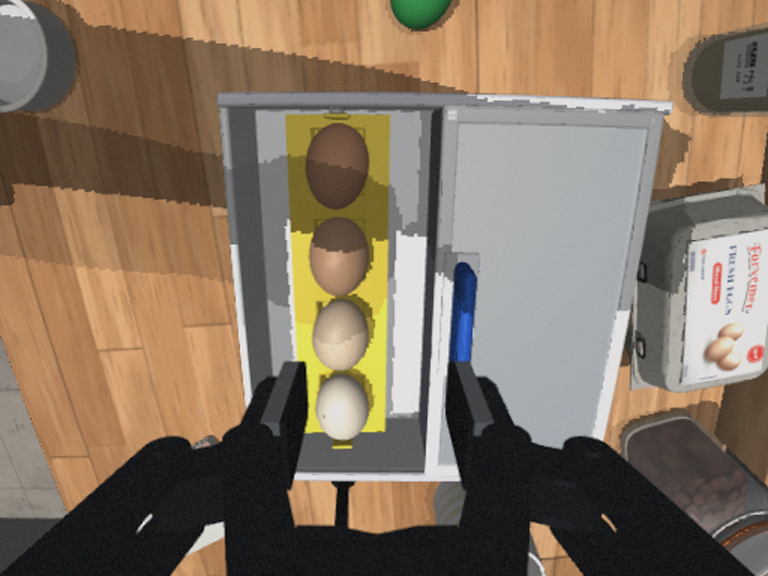

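All four eggs lie in their pockets at (338,165), (339,256), (341,334), (342,406), axis along the row. Now grip the fin and shut the window.

>>> send_rows --rows '[{"linear":[2.6,-2,-1],"twist":[0,0,0],"gripper":0.1},{"linear":[2.6,-1.9,-2],"twist":[0,0,0],"gripper":0.1},{"linear":[0,0,-4],"twist":[0,0,0],"gripper":0.1},{"linear":[0,0,-3.5],"twist":[0,0,0],"gripper":0.1},{"linear":[0,0,-2.2],"twist":[0,0,0],"gripper":0.1},{"linear":[0,0,0],"twist":[0,0,0],"gripper":0.1},{"linear":[0,0,0],"twist":[0,0,0],"gripper":-1},{"linear":[0,0,0],"twist":[0,0,0],"gripper":-1},{"linear":[0,0,0],"twist":[0,0,0],"gripper":-1},{"linear":[0,0,0],"twist":[0,0,0],"gripper":-1},{"linear":[0,0,0],"twist":[0,0,0],"gripper":-1}]'

```text
clock: 34.45
eef_pos: [0.616, -0.1741, 0.2705]
eef_rot: [179.9, 0.0, 85.9]
contact_force: [-0.6, 1.4, 5.7]
grip_width: 0.109
gripper_force: 25.3
```

>>> send_rows --rows '[{"linear":[-0.6,0.04,0],"twist":[0,0,0],"gripper":-1},{"linear":[-1.1,0.08,0],"twist":[0,0,0],"gripper":-1},{"linear":[-1.1,0.08,0],"twist":[0,0,0],"gripper":-1},{"linear":[-1.1,0.08,0],"twist":[0,0,0],"gripper":-1},{"linear":[-1.1,0.08,0],"twist":[0,0,0],"gripper":-1},{"linear":[-1.1,0.08,0],"twist":[0,0,0],"gripper":-1},{"linear":[-1.1,0.08,0],"twist":[0,0,0],"gripper":-1},{"linear":[-1.1,0.08,0],"twist":[0,0,0],"gripper":-1},{"linear":[-1.1,0.08,0],"twist":[0,0,0],"gripper":-1},{"linear":[-1.1,0.08,0],"twist":[0,0,0],"gripper":-1},{"linear":[-1.1,0.08,0],"twist":[0,0,0],"gripper":-1},{"linear":[-0.6,0.04,0],"twist":[0,0,0],"gripper":-1}]'

```text
clock: 35.65
eef_pos: [0.4937, -0.1646, 0.2704]
eef_rot: [179.8, -0.1, 86.0]
contact_force: [2.4, 9.8, 6.3]
grip_width: 0.108
gripper_force: 25.4
```

>>> send_rows --rows '[{"linear":[-0.4,0.03,0],"twist":[0,0,0],"gripper":-1},{"linear":[0,0,0],"twist":[0,0,0],"gripper":-1}]'

```text
clock: 35.85
eef_pos: [0.4897, -0.1643, 0.2704]
eef_rot: [179.8, -0.1, 86.0]
contact_force: [-0.5, 9.6, 8.2]
grip_width: 0.114
gripper_force: 25.6
```

>>> send_rows --rows '[{"linear":[-0.4,0.03,0],"twist":[0,0,0],"gripper":-1},{"linear":[0,0,0],"twist":[0,0,0],"gripper":-1}]'

```text
clock: 36.05
eef_pos: [0.4863, -0.1641, 0.2705]
eef_rot: [179.7, -0.1, 86.0]
contact_force: [2.9, 9.1, 6.0]
grip_width: 0.113
gripper_force: 25.3
```

>>> send_rows --rows '[{"linear":[-0.3,0,0],"twist":[0,0,0],"gripper":-1},{"linear":[0,0,0],"twist":[0,0,0],"gripper":-1}]'

```text
clock: 36.25
eef_pos: [0.4852, -0.1641, 0.2705]
eef_rot: [179.4, -0.2, 86.0]
contact_force: [19.9, 9.1, -1.5]
grip_width: 0.111
gripper_force: 25.0
```

>>> send_rows --rows '[{"linear":[-0.3,0,0],"twist":[0,0,0],"gripper":-1},{"linear":[0,0,0],"twist":[0,0,0],"gripper":-1}]'

```text
clock: 36.45
eef_pos: [0.4841, -0.1641, 0.2706]
eef_rot: [179.1, -0.2, 86.1]
contact_force: [36.2, 10.2, -11.2]
grip_width: 0.111
gripper_force: 25.7
```

Window is against its front stop. Relieve, release, go above the knob.

>>> send_rows --rows '[{"linear":[0.45,0,0],"twist":[0,0,0],"gripper":-1},{"linear":[0,0,0],"twist":[0,0,0],"gripper":-1},{"linear":[0,0,0],"twist":[0,0,0],"gripper":-0.2},{"linear":[0,0,0],"twist":[0,0,0],"gripper":-0.2},{"linear":[0,0,0],"twist":[0,0,0],"gripper":-0.2},{"linear":[0,0,3],"twist":[0,0,0],"gripper":-0.2},{"linear":[0,0,4],"twist":[0,0,0],"gripper":-0.2},{"linear":[0,-2,4],"twist":[0,0,0],"gripper":0.1},{"linear":[1.2,-4,2.5],"twist":[0,0,0],"gripper":0.1},{"linear":[1.2,-4,0],"twist":[0,0,0],"gripper":0.1},{"linear":[1.1,-2,0],"twist":[0,0,0],"gripper":0.1},{"linear":[0,0,0],"twist":[0,0,0],"gripper":0.1}]'

```text
clock: 37.65
eef_pos: [0.5198, -0.2874, 0.4024]
eef_rot: [-179.9, 0.0, 85.8]
contact_force: [0.5, 0.7, -0.7]
grip_width: 0.548
gripper_force: 0.0
```

```bash
python3 - <<'E'
from h import *
s=state(); print(s['eef_pos'],s['eef_rot'],s['contact_force'])
c=capture('wrist'); t=capture('top'); sd=capture('side')
m=blob(t,'blue',(240,190,340,240)); print('fin',onplane(t,m,.113))
print(proj(c,[.525,-.327,.138]))
for nm,cc,b in(('w',c,(200,150,320,384)),('t',t,(345,190,380,220)),('s',sd,(270,125,310,160))):
    m=blob(cc,'red',b)
    if m is None: print(nm,None); continue
    v,u=np.nonzero(m); print(nm,u.mean(),v.mean(),u.min(),u.max(),v.min(),v.max(),len(u),onz(cc,u.mean(),v.mean(),.14))
E
```

```text
[ 0.51979404 -0.28741624  0.4023853 ] [-1.79925896e+02  1.34847059e-02  8.57983060e+01] [ 0.48386308  0.68931125 -0.72906768]
fin (array([ 0.48566784, -0.16296378]), np.float64(85.39005453109604), array([0.07759087, 0.00647429]), 55)
(np.float64(261.7463080001582), np.float64(239.87381723112503))
w 263.098615916955 244.52249134948096 252 274 230 259 578 [ 0.52585625 -0.33033242  0.14      ]
t None
s 289.0 141.0 289 289 141 141 1 [ 0.52746835 -0.33902175  0.14      ]
```

>>> send_rows --rows '[{"linear":[0.3,-2.1,-1],"twist":[0,0,0],"gripper":0.1},{"linear":[0.3,-2,-2],"twist":[0,0,0],"gripper":0.1},{"linear":[0,0,-3],"twist":[0,0,0],"gripper":0.1},{"linear":[0,0,-3],"twist":[0,0,0],"gripper":0.1},{"linear":[0,0,-1.6],"twist":[0,0,0],"gripper":0.1},{"linear":[0,0,0],"twist":[0,0,0],"gripper":0.1},{"linear":[0,0,0],"twist":[0,0,0],"gripper":-0.8},{"linear":[0,0,0],"twist":[0,0,0],"gripper":-0.8},{"linear":[0,0,0],"twist":[0,0,0],"gripper":-0.8},{"linear":[0,0,0],"twist":[0,0,0],"gripper":-0.8},{"linear":[0,0,0],"twist":[0,0,0],"gripper":-0.8}]'

```text
clock: 38.9
eef_pos: [0.5255, -0.3259, 0.2992]
eef_rot: [179.9, 0.1, 86.0]
contact_force: [-0.4, -0.1, 6.5]
grip_width: 0.224
gripper_force: 21.5
```

```bash
python3 - <<'E'
from h import *
s=state(); print(s['eef_pos'],s['eef_rot'],s['contact_force'],s['grip_width'],s['gripper_force'])
E
```

```text
[ 0.52545823 -0.32590062  0.29920505] [1.79875389e+02 7.72558019e-02 8.59523143e+01] [-0.37653549 -0.05266979  6.51587806] 0.22351177614009854 21.476086378097534
```

>>> send_rows --rows '[{"linear":[0.45,-0.03,0],"twist":[0,0,0],"gripper":-0.8},{"linear":[0.45,-0.03,-0.05],"twist":[0,0,0],"gripper":-0.8},{"linear":[0.45,-0.03,-0.06],"twist":[0,0,0],"gripper":-0.8},{"linear":[0.44,-0.03,-0.07],"twist":[0,0,0],"gripper":-0.8},{"linear":[0.44,-0.03,-0.1],"twist":[0,0,0],"gripper":-0.8},{"linear":[0.43,-0.03,-0.12],"twist":[0,0,0],"gripper":-0.8},{"linear":[0.42,-0.03,-0.15],"twist":[0,0,0],"gripper":-0.8},{"linear":[0.42,-0.03,-0.16],"twist":[0,0,0],"gripper":-0.8},{"linear":[0.41,-0.03,-0.19],"twist":[0,0,0],"gripper":-0.8},{"linear":[0.4,-0.03,-0.2],"twist":[0,0,0],"gripper":-0.8},{"linear":[0,0,0],"twist":[0,0,0],"gripper":-0.8}]'

```text
clock: 40.0
eef_pos: [0.5684, -0.3289, 0.287]
eef_rot: [-179.9, 0.1, 85.9]
contact_force: [-5.8, -3.4, 9.1]
grip_width: 0.22
gripper_force: 46.6
```

>>> send_rows --rows '[{"linear":[0.39,-0.03,-0.23],"twist":[0,0,0],"gripper":-0.8},{"linear":[0.38,-0.03,-0.24],"twist":[0,0,0],"gripper":-0.8},{"linear":[0,0,0],"twist":[0,0,0],"gripper":-0.8}]'

```text
clock: 40.3
eef_pos: [0.575, -0.3294, 0.2838]
eef_rot: [-179.8, 0.1, 85.9]
contact_force: [-16.6, 0.4, 19.6]
grip_width: 0.227
gripper_force: 60.4
```

>>> send_rows --rows '[{"linear":[0.2,0,-0.14],"twist":[0,0,0],"gripper":-0.8},{"linear":[0,0,0],"twist":[0,0,0],"gripper":-0.8}]'

```text
clock: 40.5
eef_pos: [0.5757, -0.3294, 0.2836]
eef_rot: [-179.7, 0.1, 85.9]
contact_force: [-27.0, 2.3, 30.0]
grip_width: 0.229
gripper_force: 59.2
```

>>> send_rows --rows '[{"linear":[0.2,0,-0.14],"twist":[0,0,0],"gripper":-0.8},{"linear":[0,0,0],"twist":[0,0,0],"gripper":-0.8}]'

```text
clock: 40.7
eef_pos: [0.5764, -0.3294, 0.2833]
eef_rot: [-179.6, 0.1, 85.8]
contact_force: [-39.2, 3.7, 39.7]
grip_width: 0.227
gripper_force: 58.0
```

```bash
python3 - <<'E'
from h import *
s=state(); print(s['eef_pos'],s['contact_force'])
t=capture('top')
m=blob(t,'hsv',(240,180,360,260),(25,60,80),(35,255,255)); v,u=np.nonzero(m); print(u.min(),u.max(),v.min(),v.max(),len(u))
save(t,'t11',3,(235,120,390,240))
E
```

```text
[ 0.57642396 -0.32938603  0.28329787] [-39.19631087   3.74320132  39.67628635]Traceback (most recent call last):
  File "<stdin>", line 4, in <module>
    return _wrapfunc(a, 'nonzero')
    return _wrapit(obj, method, *args, **kwds)
    result = getattr(arr, method)(*args, **kwds)
ValueError: Calling nonzero on 0d arrays is not allowed. Use np.atleast_1d(scalar).nonzero() instead.
```

>>> send_rows --rows '[{"linear":[-0.4,0,0.28],"twist":[0,0,0],"gripper":-0.8},{"linear":[-0.38,0.03,0.24],"twist":[0,0,0],"gripper":-0.8},{"linear":[-0.39,0.03,0.23],"twist":[0,0,0],"gripper":-0.8},{"linear":[-0.4,0.03,0.2],"twist":[0,0,0],"gripper":-0.8},{"linear":[-0.41,0.03,0.19],"twist":[0,0,0],"gripper":-0.8},{"linear":[-0.42,0.03,0.16],"twist":[0,0,0],"gripper":-0.8},{"linear":[-0.42,0.03,0.15],"twist":[0,0,0],"gripper":-0.8},{"linear":[-0.43,0.03,0.12],"twist":[0,0,0],"gripper":-0.8},{"linear":[-0.44,0.03,0.1],"twist":[0,0,0],"gripper":-0.8},{"linear":[-0.44,0.03,0.07],"twist":[0,0,0],"gripper":-0.8},{"linear":[-0.45,0.03,0.06],"twist":[0,0,0],"gripper":-0.8},{"linear":[-0.45,0.03,0.04],"twist":[0,0,0],"gripper":-0.8}]'

```text
clock: 41.95
eef_pos: [0.5312, -0.3261, 0.2987]
eef_rot: [179.7, 0.0, 86.0]
contact_force: [7.0, -0.3, 5.8]
grip_width: 0.222
gripper_force: 21.7
```

>>> send_rows --rows '[{"linear":[-0.45,0.03,0],"twist":[0,0,0],"gripper":-0.8},{"linear":[0,0,0],"twist":[0,0,0],"gripper":-0.8}]'

```text
clock: 42.15
eef_pos: [0.5262, -0.3257, 0.2985]
eef_rot: [179.8, 0.0, 86.0]
contact_force: [3.7, 0.2, 6.8]
grip_width: 0.223
gripper_force: 21.9
```

Now on to the front stop.

>>> send_rows --rows '[{"linear":[-0.5,0.03,0],"twist":[0,0,0],"gripper":-0.8},{"linear":[-0.45,0.03,-0.05],"twist":[0,0,0],"gripper":-0.8},{"linear":[-0.45,0.03,-0.06],"twist":[0,0,0],"gripper":-0.8},{"linear":[-0.44,0.03,-0.07],"twist":[0,0,0],"gripper":-0.8},{"linear":[-0.44,0.03,-0.1],"twist":[0,0,0],"gripper":-0.8},{"linear":[-0.43,0.03,-0.12],"twist":[0,0,0],"gripper":-0.8},{"linear":[-0.42,0.03,-0.15],"twist":[0,0,0],"gripper":-0.8},{"linear":[-0.42,0.03,-0.16],"twist":[0,0,0],"gripper":-0.8},{"linear":[-0.41,0.03,-0.19],"twist":[0,0,0],"gripper":-0.8},{"linear":[-0.4,0.03,-0.2],"twist":[0,0,0],"gripper":-0.8},{"linear":[-0.39,0.03,-0.23],"twist":[0,0,0],"gripper":-0.8},{"linear":[0,0,0],"twist":[0,0,0],"gripper":-0.8}]'

```text
clock: 43.35
eef_pos: [0.4783, -0.3224, 0.2861]
eef_rot: [179.7, 0.0, 86.0]
contact_force: [7.0, 4.8, 10.9]
grip_width: 0.224
gripper_force: 51.6
```

>>> send_rows --rows '[{"linear":[-0.38,0.03,-0.24],"twist":[0,0,0],"gripper":-0.8},{"linear":[0,0,0],"twist":[0,0,0],"gripper":-0.8}]'

```text
clock: 43.55
eef_pos: [0.475, -0.3221, 0.2844]
eef_rot: [179.6, 0.1, 86.0]
contact_force: [8.8, 6.1, 14.1]
grip_width: 0.223
gripper_force: 61.6
```

>>> send_rows --rows '[{"linear":[-0.25,0,-0.17],"twist":[0,0,0],"gripper":-0.8},{"linear":[0,0,0],"twist":[0,0,0],"gripper":-0.8}]'

```text
clock: 43.75
eef_pos: [0.4726, -0.322, 0.2833]
eef_rot: [179.5, 0.0, 86.0]
contact_force: [9.6, 7.0, 18.5]
grip_width: 0.221
gripper_force: 67.3
```

>>> send_rows --rows '[{"linear":[-0.25,0,-0.1],"twist":[0,0,0],"gripper":-0.8},{"linear":[0,0,0],"twist":[0,0,0],"gripper":-0.8}]'

```text
clock: 43.95
eef_pos: [0.4715, -0.322, 0.2831]
eef_rot: [179.2, 0.0, 86.1]
contact_force: [18.7, 8.7, 19.2]
grip_width: 0.223
gripper_force: 63.8
```

>>> send_rows --rows '[{"linear":[-0.25,0,-0.1],"twist":[0,0,0],"gripper":-0.8},{"linear":[0,0,0],"twist":[0,0,0],"gripper":-0.8}]'

```text
clock: 44.15
eef_pos: [0.4704, -0.3219, 0.2831]
eef_rot: [179.0, 0.1, 86.1]
contact_force: [29.6, 9.8, 20.3]
grip_width: 0.225
gripper_force: 60.2
```

```bash
python3 - <<'E'
from h import *
s=state(); print(s['eef_pos'],s['contact_force'])
t=capture('top'); save(t,'t11',3,(235,120,390,240))
E
```

```text
[ 0.47037135 -0.321887    0.28311102] [29.61485707  9.83888185 20.28048328]
```

View pics/t11.png

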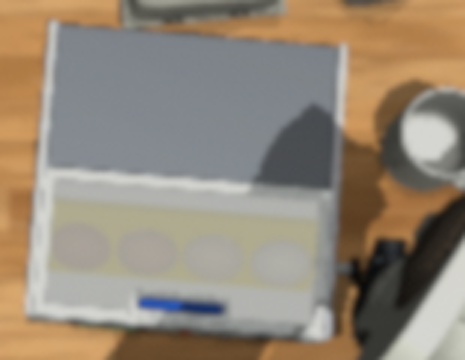

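Eggs seen through the shut window, all in their pockets (80,247), (147,252), (212,256), (282,262), fin at the front. Stops were at x≈0.5743 and 0.4735, so level is x≈0.524. Return to level.

>>> send_rows --rows '[{"linear":[-0.0,0,0.1],"twist":[0,0,0],"gripper":-0.8},{"linear":[0.5,0,0.2],"twist":[0,0,0],"gripper":-0.8},{"linear":[0.38,-0.03,0.24],"twist":[0,0,0],"gripper":-0.8},{"linear":[0.39,-0.03,0.23],"twist":[0,0,0],"gripper":-0.8},{"linear":[0.4,-0.03,0.2],"twist":[0,0,0],"gripper":-0.8},{"linear":[0.41,-0.03,0.19],"twist":[0,0,0],"gripper":-0.8},{"linear":[0.42,-0.03,0.16],"twist":[0,0,0],"gripper":-0.8},{"linear":[0.42,-0.03,0.15],"twist":[0,0,0],"gripper":-0.8},{"linear":[0.43,-0.03,0.12],"twist":[0,0,0],"gripper":-0.8},{"linear":[0.44,-0.03,0.1],"twist":[0,0,0],"gripper":-0.8},{"linear":[0.44,-0.03,0.07],"twist":[0,0,0],"gripper":-0.8},{"linear":[0,0,0],"twist":[0,0,0],"gripper":-0.8}]'

```text
clock: 45.4
eef_pos: [0.5078, -0.325, 0.2961]
eef_rot: [-179.8, 0.1, 85.9]
contact_force: [-3.7, 1.8, 10.8]
grip_width: 0.225
gripper_force: 22.5
```

>>> send_rows --rows '[{"linear":[0.5,-0.03,0.1],"twist":[0,0,0],"gripper":-0.8},{"linear":[0.5,-0.03,0.05],"twist":[0,0,0],"gripper":-0.8},{"linear":[0.5,-0.03,0.02],"twist":[0,0,0],"gripper":-0.8},{"linear":[0,0,0],"twist":[0,0,0],"gripper":-0.8},{"linear":[0,0,0],"twist":[0,0,0],"gripper":-0.8}]'

```text
clock: 45.9
eef_pos: [0.5229, -0.3261, 0.2966]
eef_rot: [-179.8, 0.0, 85.9]
contact_force: [-3.2, -1.6, 1.2]
grip_width: 0.224
gripper_force: 22.3
```

>>> send_rows --rows '[{"linear":[0.12,0,0],"twist":[0,0,0],"gripper":-0.8},{"linear":[0,0,0],"twist":[0,0,0],"gripper":-0.8},{"linear":[0,0,0],"twist":[0,0,0],"gripper":-0.2},{"linear":[0,0,0],"twist":[0,0,0],"gripper":0},{"linear":[0,0,0],"twist":[0,0,0],"gripper":0},{"linear":[0,0,2],"twist":[0,0,0],"gripper":0},{"linear":[0,0,4],"twist":[0,0,0],"gripper":0},{"linear":[0,2,4],"twist":[0,0,0],"gripper":0},{"linear":[-0.4,2.2,0.5],"twist":[0,0,0],"gripper":0},{"linear":[0,0,0],"twist":[0,0,0],"gripper":0},{"linear":[0,0,0],"twist":[0,0,0],"gripper":0}]'

```text
clock: 47.0
eef_pos: [0.5211, -0.2836, 0.4022]
eef_rot: [180.0, 0.0, 86.0]
contact_force: [0.6, -0.1, -0.3]
grip_width: 0.5
gripper_force: 0.0
```

```bash
python3 - <<'E'
from h import *
s=state(); print(s['eef_pos'],s['eef_rot'],s['contact_force'])
c=capture('wrist'); t=capture('top')
m=blob(c,'red',(200,150,320,384)); v,u=np.nonzero(m); print(u.mean(),v.mean(),u.min(),u.max(),v.min(),v.max(),len(u),onz(c,u.mean(),v.mean(),.14))
m=blob(t,'blue',(240,190,340,240)); print('fin',onplane(t,m,.113))
E
```

```text
[ 0.52108839 -0.28360195  0.40223125] [1.79989431e+02 2.52879529e-02 8.60027294e+01] [ 0.59183781 -0.08300104 -0.28366898]
257.30782608695654 248.6504347826087 247 268 233 263 575 [ 0.52267849 -0.33003039  0.14      ]
fin (array([ 0.48566784, -0.16296378]), np.float64(85.39005453109604), array([0.07759087, 0.00647429]), 55)
```

Knob sits ~1.5 mm short of level by the camera; nudge it once more.

>>> send_rows --rows '[{"linear":[0.2,-2.2,-1],"twist":[0,0,0],"gripper":0},{"linear":[0,-2,-3],"twist":[0,0,0],"gripper":0},{"linear":[0,0,-4],"twist":[0,0,0],"gripper":0},{"linear":[0,0,-2.3],"twist":[0,0,0],"gripper":0},{"linear":[0,0,0],"twist":[0,0,0],"gripper":-0.8},{"linear":[0,0,0],"twist":[0,0,0],"gripper":-0.8},{"linear":[0,0,0],"twist":[0,0,0],"gripper":-0.8},{"linear":[0,0,0],"twist":[0,0,0],"gripper":-0.8},{"linear":[0,0,0],"twist":[0,0,0],"gripper":-0.8}]'

```text
clock: 48.0
eef_pos: [0.5228, -0.3259, 0.2985]
eef_rot: [-179.9, -0.0, 85.9]
contact_force: [-1.7, -1.7, -20.8]
grip_width: 0.224
gripper_force: 21.3
```

>>> send_rows --rows '[{"linear":[0.1,0,-0.2],"twist":[0,0,0],"gripper":-0.8},{"linear":[0.1,0,0],"twist":[0,0,0],"gripper":-0.8},{"linear":[0,0,0],"twist":[0,0,0],"gripper":-0.8}]'

```text
clock: 48.3
eef_pos: [0.5251, -0.3259, 0.2985]
eef_rot: [179.9, 0.1, 85.9]
contact_force: [-3.5, -0.7, -6.7]
grip_width: 0.227
gripper_force: 22.4
```

>>> send_rows --rows '[{"linear":[0,0,0],"twist":[0,0,0],"gripper":-0.4},{"linear":[0,0,0],"twist":[0,0,0],"gripper":0},{"linear":[0,0,0],"twist":[0,0,0],"gripper":0},{"linear":[0,0,2],"twist":[0,0,0],"gripper":0},{"linear":[0,0,4],"twist":[0,0,0],"gripper":0},{"linear":[0,2,3.5],"twist":[0,0,0],"gripper":0},{"linear":[-0.4,2.2,0.5],"twist":[0,0,0],"gripper":0},{"linear":[0,0,0],"twist":[0,0,0],"gripper":0},{"linear":[0,0,0],"twist":[0,0,0],"gripper":0}]'

```text
clock: 49.2
eef_pos: [0.5211, -0.2836, 0.3978]
eef_rot: [179.9, 0.0, 86.0]
contact_force: [0.3, 0.6, 0.0]
grip_width: 0.497
gripper_force: 0.0
```

```bash
python3 - <<'E'
from h import *
s=state(); print(s['eef_pos'],s['contact_force'])
c=capture('wrist')
m=blob(c,'red',(200,150,320,384)); v,u=np.nonzero(m); print(len(u),onz(c,u.mean(),v.mean(),.14))
E
```

```text
[ 0.52109172 -0.28362776  0.3978179 ] [0.25465747 0.59869075 0.00362831]
606 [ 0.52395059 -0.33003193  0.14      ]
```

Knob at 0.524, matching the mid-point of the stops. Final numeric check that the window is shut and hand in.

```bash
python3 - <<'E'
from h import *
c=capture('wrist'); print(onplane(c,blob(c,'blue',(150,0,330,200)),.113))
print(close_job())
E
```

```text
(array([ 0.48800577, -0.16856461]), np.float64(85.53854543131727), array([0.07227139, 0.01339693]), 1381)
the job is handed in; nothing more can be done
None
```

The job is handed in: all four eggs are lying in their pockets, the window is shut, and the tray was rocked to its back stop, then its front stop, and returned to level (within about 0.03 rad).

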